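# Flip the hex key and lock the cam vice

### The job

The block in the little cam vice is still loose. Take the big L-shaped hex key out of its slanted wooden stand, flip it over so that its short arm goes right down into the socket of the vice's clamp bolt, and use the long arm as the lever to turn the stiff bolt clockwise (seen from above) fully home to its stop. Let go and leave the key sitting in the bolt with its long arm level, and do not knock the other things on the bench about.

Things in the scene. Friction and masses are not known exactly. Their poses are not given: they have to be found in the camera images.
- key_mid (a point): Where to grip the steel hex key: on the axis of its long arm, 48 mm from the elbow, near the centre of mass. x axis: along the long arm from elbow to free end. z axis: opposite to the short arm, which points along -z. y axis: square to the plane of the L; the flats facing +y and -y, 16 mm apart, are the ones to grip.
- hex_key: The key: an L of hexagonal bar, 16 mm across flats, 18.5 mm across corners, 0.3 kg. Origin: the elbow, where the arms' axes cross (bend radius 18 mm); axes as key_mid. From it the long arm measures 150 mm, the short arm 62 mm. Turning the L 60 degrees in its own plane brings it from its place in the stand to long arm level, short arm straight down.
- key_tip (a point): Centre of the end of the key's short arm, 62 mm from the elbow; axes as key_mid. The last 4 mm taper to two thirds of the width. The short arm's hexagon has corners along the key's x axis and every 60 degrees from it.
- socket (a point): Centre of the mouth of the hex socket in the clamp bolt's round head (36 mm across), 72 mm above the bench; z up, turns with the bolt. 20 mm deep, 17.2 mm across flats, corners along its x axis: the short arm enters when the long arm points along x or any multiple of 60 degrees from it, with 8 degrees of turning play each way. Fully in, the long arm's axis is 42 mm above the mouth.
- clamp_bolt (a joint): Angle of the clamp bolt, rad: starts between 0 and 0.25, grows clockwise seen from above, hard stop at 1.45. Stiff: it takes 0.25 N m to turn and stays where it is left. Its eccentric disc pushes the moving jaw up to 5 mm towards the block.
- key_stand: Wooden stand, fixed: base 110 x 64 x 12 mm, on it a 44 mm square block with a slanted hole, mouth 66 mm above the bench. Origin: centre of the underside; z up. The key's long arm stands 40 mm deep in the hole, elbow up, leaning 30 degrees from vertical towards the stand's x axis (the robot's right); the short arm slopes down to that side. Draw the key out along its long arm.
- cam_vice: Steel cam vice, fixed: base 142 x 110 x 14 mm. Origin: on the bench under the bolt axis, at the end nearest the robot; x axis: towards the jaws (base from 34 mm before the bolt axis to 108 mm beyond); z up. Jaws and block reach 58 mm above the bench. Mind the pull of the shop light overhead: it hangs down to 530 mm above the bench near x = 0.53, y = -0.28 m.
- tape_small_mid (a point): Bystander, not to be disturbed: flat roll of masking tape lying on its side, 56 mm across and 15 mm high; this point is its centre.
- paint_03_mid (a point): Bystander, not to be disturbed: squat paint jar, 43 mm across and 55 mm high; this point is its centre.
- pill_bottle_mid (a point): Bystander, not to be disturbed: upright pill bottle with a white cap, 41 mm across and 60 mm high; this point is its centre.
- torch_mid (a point): Bystander, not to be disturbed: black torch standing upright, 36 mm across and 139 mm high; this point is its centre.
- tip_carton_mid (a point): Bystander, not to be disturbed: small printed carton, 45x58x52 mm; this point is its centre.
- wood_glue_mid (a point): Bystander, not to be disturbed: upright glue bottle with a pointed cap, 52 mm across and 130 mm high; this point is its centre.

How it is judged:
By the outcome, as a careful person would: the job done as asked, in the order asked, and still so for the second after the job is handed in, with the robot touching nothing.
It also fails if it takes over 45 s, if anything falls off the work surface, if the arm or the gripper's body presses on something with over 40 N, if the wrist force passes 120 N, or if a joint passes its speed limit or range.

### The arm

A 6-joint arm with a two-finger parallel gripper is mounted at the origin on a cart in front of the work surface, level with it; the furniture and walls round the work are solid. World frame = base frame: x ahead of the robot, y to its left, z up, the work surface at z = 0. Lengths are in m, angles in rad, forces in N, time in s.
With the tool pointing down it reaches from about 0.3 to 0.775 m from the base axis. Payload 14.6 kg.
Tool frame: the origin (TCP) lies at the very end of the fingers, on their centre line; the grasp point (between the pads) lies 19 mm behind it; z points along the fingers, y is the direction in which the jaws open and shut (so a half turn about z gives the same grasp; the last joint's range is limited). The gripper opens to 94 mm and grips with 3 to 60 N. Pads are 16 mm wide; open, the fingers measure 119 mm over their backs; the gripper's body (75 mm by 177 mm) begins 78 mm behind the grasp point.
Start: joints at [-1.28, 0.3, 1.521, -0, 1.321, -0.067], TCP at [0.193, -0.515, 0.205] pointing down, gripper open.
Joint ranges: [-3.03, 3.03], [-0.79, 2.21], [0.23, 2.52], [-1.04, 4.18], [0, 3.07], [-2.55, 2.55]. Speed limits (rad/s): [2.22, 2.22, 2.57, 3.14, 3.14, 3.14].

### API

Orientations are given as [roll, pitch, yaw] about the fixed x, y, z axes, in that order (R = Rz(yaw) Ry(pitch) Rx(roll)).
In Python, from station import ctrl, eyes gives the robot as it stands.
- The arm moves only by the tool jog_arm, never from a script. Its argument "moves" is a list of rows, each a list of 3 entries, a list of its own where there are three numbers: the shift along the world's x, y, z in mm, then the turn, a rotation vector about the world's x, y, z in units of 5 degrees (1.0 is 5 degrees), then the finger opening in mm, from 0 to 94. In form: [[[tx, ty, tz], [wx, wy, wz], jaw], ...]. A call has 1 to 5 rows; each row is the pose to reach, as a shift and turn from the pose commanded when the call began; what a row does not reach only later rows make up. A row lasts 1/12 s, in which the tool goes at most 41.7 mm and 7.16 degrees, less where a joint would pass 70% of its speed; a pose out of reach is approached as far as the arm can. A call with a gripper value outside its range is refused whole. The fingers move at their own pace and stop on an object; "squeeze" is the grip in N (left out, the last holds). Time passes only in rows, so rows that repeat a pose let the fingers close. It gives the time, the measured TCP pose, the force and the opening at its end, in the units of the state.
- ctrl.get_obs(): the state, without advancing time (a new reading comes with each control period).
- eyes.camera(name): name is "side" or "top"; returns a dict with "frame" (420x560x3 uint8, red, green, blue), "vertical_fov" (degrees; the focal length in pixels is half the picture's height over the tangent of half this angle, whatever the lens; pixels are square), "cx", "cy" (the principal point, pixels), "k1" (the pictures are not rectified: a ray, as slopes to the right and down, at radius r is drawn at 1 + k1 r^2 times it, then the intrinsics apply), "eye" and "attitude" of the camera in the world. Camera axes: x right, y down, z forward; pixel columns grow to the right and rows downward; lengths in m; the calibration is good to about 2 mm. A picture is of the moment at which its call begins. There is no depth.
- ctrl.hand_in(): hands the job in, once; it reports no verdict.
The state is a dict: "time_s": time; "qpos": joint angles; "joint_vel": joint speeds; "tau": joint torques, N m; "ee_pos": TCP position; "eef_rot": TCP orientation; "force": force on the tool from outside, world axes, zero at the start; "moment": the same for the moment, N m; "grip_width": finger opening in m.
Only numpy, scipy, OpenCV 4.12 (cv2) and the standard library are available. Lean on these libraries where they do the work, as an engineer would, in place of code of your own. Each camera call takes 0.05 s, during which the arm holds its last target.

## Working session

There is one attempt and no reset: what is moved stays moved. The work goes in short steps, Python scripts to look and compute and a tool call to move; the robot and the scene stay as the last step left them, time stands still between calls to the robot, and variables do not carry over. Pictures are saved under pics/ and viewed, and the job is handed in when it is done.

Besides the shell and the picture viewer there is one more tool, called in YAML: its name, and indented under it one key for each argument. jog_arm: Moves the arm, as the interface text tells. Its arguments: {"type":"object","properties":{"moves":{"type":"array","items":{"type":"array"}},"squeeze":{"type":"number"}},"required":["moves"]}

```bash
ls; mkdir -p pics
python3 - <<'E'
from station import ctrl, eyes
import cv2
print(ctrl.get_obs())
for n in ("side","top"):
    c=eyes.camera(n); f=c.pop("frame"); print(n,c)
    cv2.imwrite(f"pics/{n}0.png",f[:,:,::-1])
E
```

```text
pics
{'time_s': 0.0, 'qpos': array([-1.27959060e+00,  3.00448943e-01,  1.52156891e+00, -2.30605003e-05,
        1.32067581e+00, -6.65699720e-02]), 'joint_vel': array([-0.0002072 ,  0.00087466, -0.00121739, -0.00031419, -0.00010073,
        0.00060318]), 'tau': array([-4.16173192e-03, -5.31815994e+01, -3.52737272e+01,  7.07099866e-02,
        2.45191134e-02, -9.99170879e-05]), 'ee_pos': array([ 0.19254007, -0.51492879,  0.20490362]), 'eef_rot': array([-3.14049259e+00, -5.09533947e-05,  3.57781394e-01]), 'force': array([ 0.37365311,  0.23706748, -0.52956964]), 'moment': array([-0.03900171,  0.00383824,  0.01615781]), 'grip_width': 0.09424043085059577}
side {'vertical_fov': 49.05029352767608, 'cx': 275.8200178335189, 'cy': 206.79029926032052, 'k1': -0.12790840841094203, 'eye': array([0.40774098, 0.94705612, 0.62471601]), 'attitude': array([-2.03441937,  0.02639179, -2.9659319 ])}
top {'vertical_fov': 48.162163853325694, 'cx': 273.77571562324863, 'cy': 212.42787038852586, 'k1': -0.005024112645143751, 'eye': array([ 0.46124901, -0.07651357,  1.28639919]), 'attitude': array([-3.03223243e+00,  1.33075096e-05, -1.58438032e+00])}
```

View pics/side0.png

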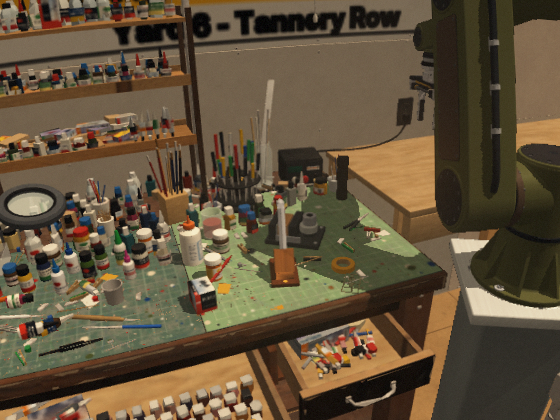

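View pics/top0.png

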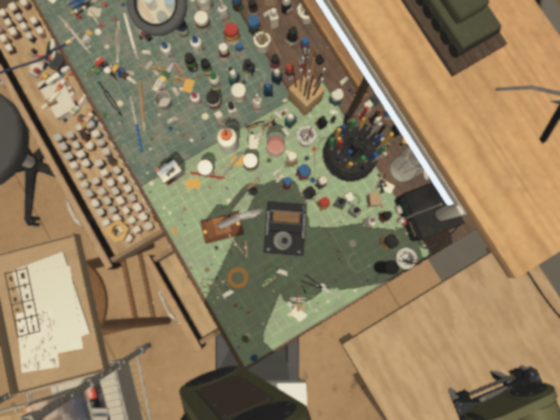

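```bash
cat > h.py <<'E'
import numpy as np, cv2
from scipy.spatial.transform import Rotation as R
from scipy.optimize import least_squares
def cam(c):
    H=420; f=H/2/np.tan(np.radians(c["vertical_fov"])/2)
    return dict(f=f,cx=c["cx"],cy=c["cy"],k=c["k1"],e=np.array(c["eye"]),R=R.from_euler("xyz",c["attitude"]).as_matrix())
def ray(m,u,v):
    d=np.array([(u-m["cx"])/m["f"],(v-m["cy"])/m["f"]])
    s=d.copy()
    for _ in range(30): s=d/(1+m["k"]*(s@s))
    r=m["R"]@np.array([s[0],s[1],1]); return r/np.linalg.norm(r)
def plane(m,u,v,z):
    r=ray(m,u,v); return m["e"]+r*(z-m["e"][2])/r[2]
def proj(m,p):
    q=m["R"].T@(np.asarray(p,float)-m["e"]); s=q[:2]/q[2]; s=s*(1+m["k"]*(s@s))
    return np.array([m["cx"],m["cy"]])+m["f"]*s
def tri(m1,p1,m2,p2):
    A=[];b=[]
    for m,p in((m1,p1),(m2,p2)):
        d=ray(m,*p);P=np.eye(3)-np.outer(d,d);A.append(P);b.append(P@m["e"])
    x=np.linalg.lstsq(np.vstack(A),np.hstack(b),rcond=None)[0]
    return x,[np.linalg.norm(P@x-q) for P,q in zip(A,b)]
E
python3 - <<'E'
from h import *
t=cv2.imread("pics/top0.png"); s=cv2.imread("pics/side0.png")
cv2.imwrite("pics/topc.png",cv2.resize(t[180:300,180:330],None,fx=5,fy=5,interpolation=cv2.INTER_CUBIC))
cv2.imwrite("pics/sidec.png",cv2.resize(s[180:300,230:380],None,fx=5,fy=5,interpolation=cv2.INTER_CUBIC))
E
```

```text
(no output)
```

View pics/topc.png

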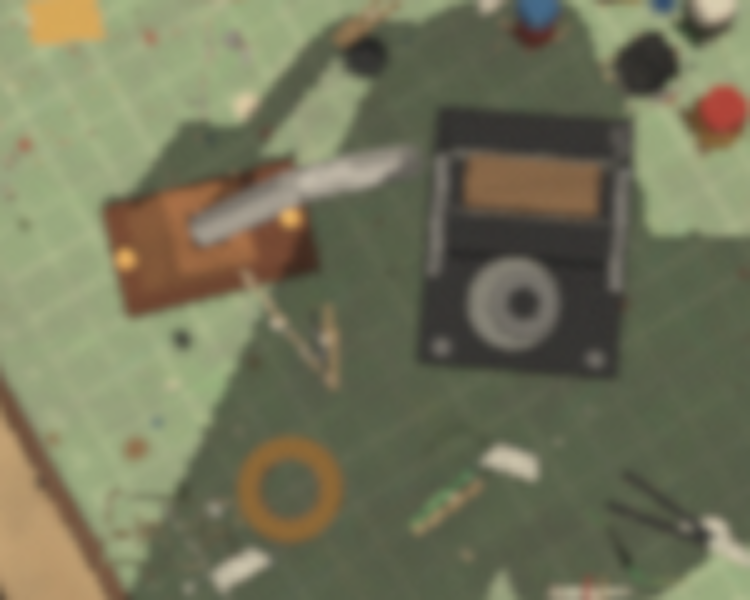

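View pics/sidec.png

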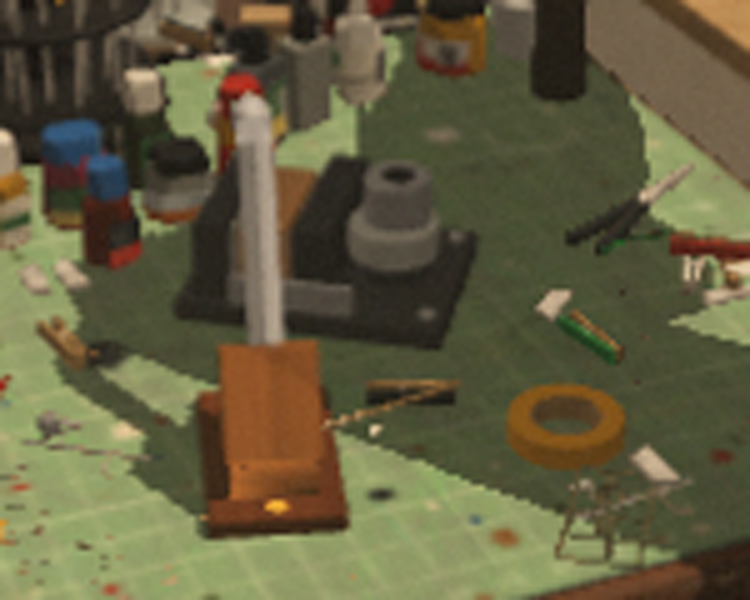

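```bash
cat > m1.py <<'E'
from h import *
from station import eyes
t=cv2.imread("pics/top0.png"); s=cv2.imread("pics/side0.png")
ct=eyes.camera("top"); cs=eyes.camera("side")
mt,ms=cam(ct),cam(cs)
o=np.array([180,180])
c=lambda u,v:(o[0]+(u+.5)/5-.5,o[1]+(v+.5)/5-.5)
st=[plane(mt,*c(*p),.012) for p in((105,205),(295,155),(320,270),(128,318))]
print("stand",np.round(st,4),np.mean(st,0)[:2])
a=(st[1]+st[2]-st[0]-st[3]);print("xaxis ang",np.degrees(np.arctan2(a[1],a[0])),np.linalg.norm(a)/2)
b=(st[0]+st[1]-st[2]-st[3]);print("yaxis ang",np.degrees(np.arctan2(b[1],b[0])),np.linalg.norm(b)/2)
vc=[plane(mt,*c(*p),.014) for p in((437,105),(632,120),(617,378),(418,362))]
print("vice",np.round(vc,4),np.mean(vc,0)[:2])
a=(vc[0]+vc[1]-vc[2]-vc[3]);print("xaxis ang",np.degrees(np.arctan2(a[1],a[0])),np.linalg.norm(a)/2)
b=(vc[0]+vc[3]-vc[2]-vc[1]);print("yaxis ang",np.degrees(np.arctan2(b[1],b[0])),np.linalg.norm(b)/2)
a/=np.linalg.norm(a); ctr=np.mean(vc,0); print("bolt from base",ctr-a*.037)
print("socket top", plane(mt,*c(522,303),.072), "side",plane(ms,230+400/5,180+175/5,.072))
print("light",proj(mt,[.53,-.28,.53]),proj(ms,[.53,-.28,.53]))
E
python3 m1.py
python3 - <<'E'
from h import *
t=cv2.imread("pics/top0.png"); s=cv2.imread("pics/side0.png")
cv2.imwrite("pics/topc2.png",cv2.resize(t[225:255,265:305],None,fx=18,fy=18,interpolation=cv2.INTER_CUBIC))
cv2.imwrite("pics/sidec2.png",cv2.resize(s[205:235,290:330],None,fx=18,fy=18,interpolation=cv2.INTER_CUBIC))
cv2.imwrite("pics/topd.png",cv2.resize(t[110:300,150:450],None,fx=2.6,fy=2.6,interpolation=cv2.INTER_CUBIC))
E
```

```text
stand [[0.5815 0.1212 0.012 ]
 [0.6075 0.0175 0.012 ]
 [0.5445 0.0043 0.012 ]
 [0.5198 0.1085 0.012 ]] [0.56330983 0.06289321]
xaxis ang -76.30895979770924 0.1069672184334969
yaxis ang 11.735892413359174 0.0636793902671158
vice [[ 0.6337 -0.0603  0.014 ]
 [ 0.624  -0.1667  0.014 ]
 [ 0.4838 -0.1556  0.014 ]
 [ 0.4939 -0.0484  0.014 ]] [ 0.5588459  -0.10776078]
xaxis ang -4.692515607563665 0.14046683645162447
yaxis ang 84.71186875080728 0.10726057854053915
bolt from base [ 0.52196992 -0.10473388  0.014     ]
socket top [ 0.52204819 -0.10373841  0.072     ] side [ 0.51924822 -0.10339255  0.072     ]
light [399.00777216 219.5218076 ] [313.88774443  22.47281416]
```

View pics/topc2.png

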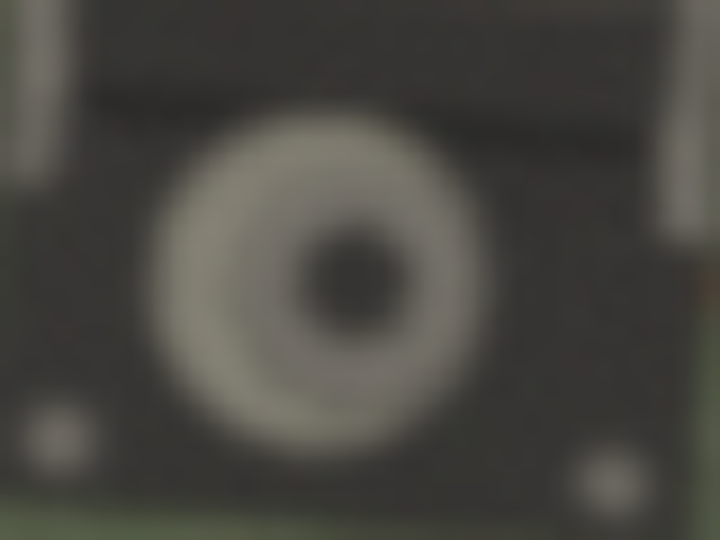

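View pics/sidec2.png

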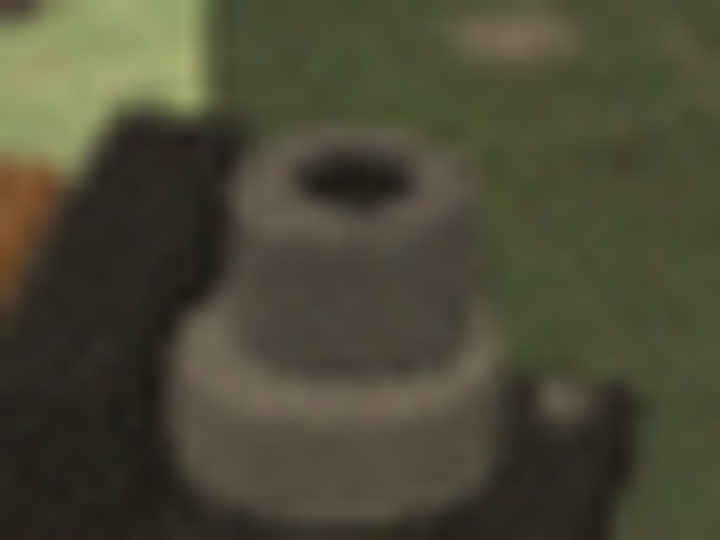

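View pics/topd.png

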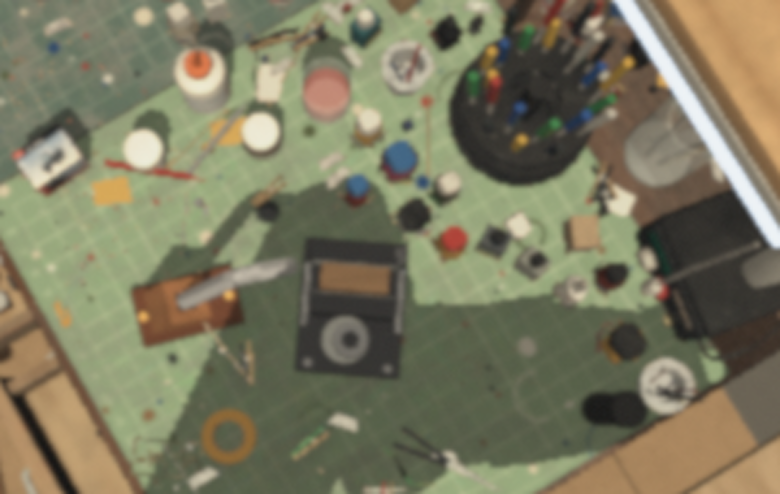

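```bash
cat > m2.py <<'E'
from h import *
t=cv2.imread("pics/top0.png"); s=cv2.imread("pics/side0.png")
for n,im,(x0,y0,x1,y1) in(("t",t,(210,200,270,235)),("s",s,(270,195,295,255))):
    hsv=cv2.cvtColor(im,cv2.COLOR_BGR2HSV)[y0:y1,x0:x1]
    m=((hsv[...,1]<60)&(hsv[...,2]>100)).astype(np.uint8)*255
    k,l,stt,ce=cv2.connectedComponentsWithStats(m)
    i=1+np.argmax(stt[1:,4]); print(n,stt[i]+np.array([x0,y0,0,0,0]),ce[i]+[x0,y0])
    m=(l==i).astype(np.uint8)*255
    ys,xs=np.nonzero(m)
    for r in ((range(0,x1-x0,3)) if n=="t" else range(0,y1-y0,3)):
        q=(ys[xs==r]+y0 if n=="t" else xs[ys==r]+x0)
        if len(q): print((r+x0 if n=="t" else r+y0), q.min(),q.max(),end="; ")
    print()
    v=im[y0:y1,x0:x1].copy(); v=cv2.resize(v,None,fx=10,fy=10,interpolation=cv2.INTER_CUBIC); M=cv2.resize(m,None,fx=10,fy=10,interpolation=cv2.INTER_NEAREST)
    cs,_=cv2.findContours(M,0,1); cv2.drawContours(v,cs,-1,(0,0,255),1)
    cv2.imwrite(f"pics/key_{n}.png",v[:600])
for n,im,(x0,y0,x1,y1) in(("stand",t,(195,205,250,250)),):
    hsv=cv2.cvtColor(im,cv2.COLOR_BGR2HSV)[y0:y1,x0:x1]
    m=((hsv[...,0]<18)&(hsv[...,1]>100)).astype(np.uint8)*255
    m=cv2.morphologyEx(m,cv2.MORPH_CLOSE,np.ones((5,5)))
    k,l,stt,ce=cv2.connectedComponentsWithStats(m);i=1+np.argmax(stt[1:,4]); 
    c=cv2.findContours((l==i).astype(np.uint8),0,1)[0][0]; r=cv2.minAreaRect(c); print(r, cv2.boxPoints(r)+[x0,y0])
for n,im,(x0,y0,x1,y1),th in(("hole",t,(279,235,290,246),85),("holes",s,(303,210,316,219),60)):
    g=cv2.cvtColor(im,cv2.COLOR_BGR2GRAY)[y0:y1,x0:x1].astype(float); print(g.astype(int))
    w=np.clip(g.max()*0.8-g,0,None);
E
python3 m2.py
```

```text
t [219 200  45  29 479] [241.60125261 213.52192067]
219 224 227; 222 222 227; 225 220 226; 228 218 225; 231 209 224; 234 206 222; 237 202 220; 240 200 220; 243 200 220; 246 201 219; 249 200 218; 252 200 218; 255 209 217; 258 208 215; 261 208 213; 
s [277 199  10  49 305] [281.40983607 223.65245902]
201 277 282; 204 277 283; 207 277 283; 210 278 283; 213 278 283; 216 278 283; 219 278 284; 222 278 284; 225 279 284; 228 280 284; 231 280 284; 234 281 284; 237 279 286; 240 279 286; 243 280 285; 246 280 286; 
((26.85294532775879, 21.911766052246094), (22.55581283569336, 39.53330612182617), 75.96376037597656) [[199.94118023 220.76470661]
 [238.2941246  211.17647266]
 [243.76470947 233.05882645]
 [205.41176605 242.64706039]]
[[123 119 117 116 114 113 114 114 115 110  97]
 [120 116 115 111 108 105 106 110 113 113 106]
 [116 113 110 102  93  86  87  97 108 113 111]
 [114 110 101  84  71  64  67  80  96 108 113]
 [113 107  91  71  58  53  56  63  83 102 112]
 [111 105  88  66  55  52  53  58  76 100 111]
 [110 104  87  69  56  53  54  62  81 101 110]
 [110 107  95  78  65  59  60  70  88 105 111]
 [110 109 104  94  82  76  79  86  98 108 109]
 [110 108 109 105 101  98 100 104 108 110 105]
 [114 109 109 109 109 109 110 111 109 105  96]]
[[73 75 76 76 71 73 75 76 77 75 75 76 74]
 [62 70 72 73 75 73 76 76 75 76 75 75 75]
 [50 69 79 85 85 88 86 86 90 86 79 73 73]
 [56 79 89 88 75 62 60 64 70 76 85 84 82]
 [72 87 91 66 47 38 33 37 41 57 85 92 80]
 [83 93 91 69 40 32 31 32 34 51 82 90 86]
 [87 92 92 90 80 68 56 51 69 82 88 86 78]
 [74 89 95 92 93 89 82 80 82 83 80 73 68]
 [68 77 78 76 76 81 76 76 80 76 71 68 65]]
```

View pics/key_t.png

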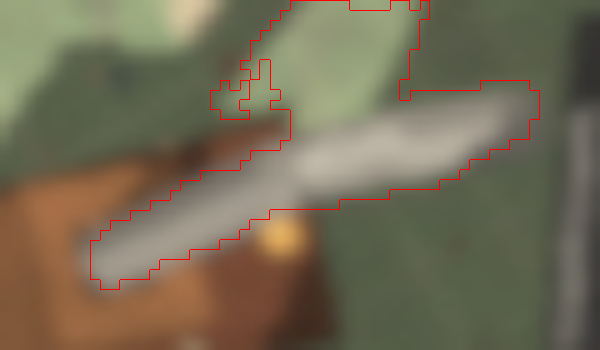

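View pics/key_s.png

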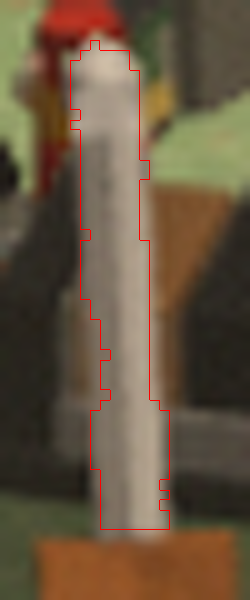

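```bash
cat > m3.py <<'E'
from m1 import *
print("----")
# hole
print("socket",plane(mt,284.1,240.1,.072),plane(ms,309.1,214.7,.072),tri(mt,(284.1,240.1),ms,(309.1,214.7)))
# key long arm line: intersect two planes
def pl(m,p,q):
    n=np.cross(ray(m,*p),ray(m,*q)); n/=np.linalg.norm(n); return n,n@m["e"]
n1,d1=pl(mt,(210+12/1,200+25.3-.5),(210+27.5,200+18.3-.5))
n2,d2=pl(ms,(270+11.2-.5,215-.5),(270+13-.5,245-.5))
d=np.cross(n1,n2); d/=np.linalg.norm(d); d*=np.sign(d[2])
def at(z): return np.linalg.lstsq(np.array([n1,n2,[0,0,1]]),np.array([d1,d2,z]),rcond=None)[0]
print("dir",d,"lean",np.degrees(np.arccos(d[2])),"az",np.degrees(np.arctan2(d[1],d[0])))
for z in(.066,.1197,.161): print(z,at(z))
# model from stand
sx=np.radians(-76.8); X=np.array([np.cos(sx),np.sin(sx),0])
c0=np.array([.5633,.0629,0])
for off in(0,):
    M=c0+[0,0,.066]; ax=X*.5+np.array([0,0,.866]); sh=X*.866-np.array([0,0,.5])
    for nm,P in(("mouth",M),("mid",M+.062*ax),("elbow",M+.11*ax),("tip",M+.11*ax+.062*sh)):
        print(nm,P.round(4),proj(mt,P).round(1),proj(ms,P).round(1))
E
python3 m3.py | sed -n '/----/,$p'
```

```text
----
socket [ 0.52230287 -0.10400085  0.072     ] [ 0.52173962 -0.10476828  0.072     ] (array([ 0.52197161, -0.1040173 ,  0.07239612]), [np.float64(0.0003120160653747325), np.float64(0.00031201606537480374)])
dir [ 0.13578189 -0.55690095  0.81940504] lean 34.97471993723585 az -76.29766246857369
0.066 [0.56448014 0.05737885 0.066     ]
0.1197 [0.57337866 0.02088215 0.1197    ]
0.161 [ 0.58022239 -0.00718701  0.161     ]
mouth [0.5633 0.0629 0.066 ] [219.7 225.3] [282.8 249.6]
mid [0.5704 0.0327 0.1197] [229.4 220.6] [281.5 222.6]
elbow [0.5759 0.0094 0.1613] [237.5 216.6] [280.4 201.8]
tip [ 0.5881 -0.0429  0.1303] [259.5 212.6] [279.3 203.6]
```

jog_arm:
  moves:
    - [[19, 33, 0], [0, 0, 1.4], 50]
    - [[38, 66, 0], [0, 0, 2.8], 50]
    - [[57, 99, 0], [0, 0, 4.2], 50]
    - [[76, 132, 0], [0, 0, 5.6], 50]
    - [[95, 165, 0], [0, 0, 7.0], 50]

```text
time_s: 0.72
ee_pos: [0.288, -0.3485, 0.2054]
eef_rot: [3.141, 0.0, 0.974]
force: [0.7, -0.3, -0.1]
grip_width: 0.0642
```

jog_arm:
  moves:
    - [[19, 33, 0], [0, 0, 1.4], 50]
    - [[38, 66, 0], [0, 0, 2.8], 50]
    - [[57, 99, 0], [0, 0, 4.2], 50]
    - [[76, 132, 0], [0, 0, 5.6], 50]
    - [[95, 165, 0], [0, 0, 7.0], 50]

```text
time_s: 1.13
ee_pos: [0.3831, -0.1834, 0.2057]
eef_rot: [3.141, 0.0, 1.585]
force: [0.5, -0.9, -0.2]
grip_width: 0.0499
```

Run:
```python
from station import ctrl
print(ctrl.get_obs())
```

```text
{'time_s': 1.1333, 'qpos': array([-5.32739568e-01,  1.57201620e-02,  1.84960018e+00, -3.66562242e-05,
        1.27569765e+00, -5.47333243e-01]), 'joint_vel': array([ 1.08079953,  0.04431163, -0.04923231,  0.00301981, -0.00334865,
       -0.38226842]), 'tau': array([ -8.70992035, -37.5430584 , -33.09960008,   0.04937464,
         0.20854774,   0.77284975]), 'ee_pos': array([ 0.38312107, -0.18341231,  0.2056715 ]), 'eef_rot': array([3.14112019e+00, 3.29015239e-04, 1.58540057e+00]), 'force': array([ 0.48416589, -0.88484598, -0.20928231]), 'moment': array([-0.03558389, -0.1159773 ,  0.04459009]), 'grip_width': 0.049920522767985726}
```

jog_arm:
  moves:
    - [[8, 37, 4], [0, 0, 0.5], 50]
    - [[16, 74, 8], [0, 0, 1.0], 50]
    - [[24, 111, 12], [0, 0, 1.5], 50]
    - [[32, 148, 14], [0, 0, 2.0], 50]
    - [[40, 185, 14], [0, 0, 2.4], 50]

```text
time_s: 1.55
ee_pos: [0.4227, 0.0017, 0.2201]
eef_rot: [3.14, 0.0, 1.791]
force: [0.7, -1.0, -0.5]
grip_width: 0.0501
```

```bash
cat > g.py <<'E'
from h import *
from station import ctrl
sa=np.radians(-76.5); X=np.array([np.cos(sa),np.sin(sa),0]); Z=np.array([0,0,1.]); Y=np.cross(Z,X)
G=np.array([.5704,.0327,.1197])
def Rtool(al):
    z=X*np.sin(al)-Z*np.cos(al); return np.column_stack([np.cross(Y,z),Y,z])
def cur():
    o=ctrl.get_obs(); return o,np.array(o["ee_pos"]),R.from_euler("xyz",o["eef_rot"])
def to(p,Rm):
    o,p0,R0=cur(); rv=(R.from_matrix(Rm)*R0.inv()).as_rotvec()
    print("t",o["time_s"],"pos",p0.round(4),"q",o["qpos"].round(3),"shift mm",((p-p0)*1000).round(1),"turn u",(np.degrees(rv)/5).round(2),"deg",np.degrees(np.linalg.norm(rv)).round(1),"F",o["force"].round(1))
E
python3 - <<'E'
from g import *
Rm=Rtool(np.radians(60)); to(G-.071*Rm[:,2],Rm); print(Rm[:,2],G-.071*Rm[:,2])
E
```

```text
t 1.55 pos [0.4227 0.0017 0.2201] q [-0.083 -0.003  1.834 -0.     1.309 -0.303] shift mm [133.3  90.8 -64.9] turn u [-11.69  -2.7    0.15] deg 60.0 F [ 0.7 -1.  -0.5]
[ 0.20216962 -0.84209705 -0.5       ] [0.55604596 0.09248889 0.1552    ]
```

jog_arm:
  moves:
    - [[5, 30, 2], [-0.8, -0.2, 0], 50]
    - [[15, 60, 4], [-2.1, -0.5, 0], 50]
    - [[27, 85, 5], [-3.4, -0.8, 0], 50]
    - [[40, 100, 5], [-4.7, -1.1, 0], 50]
    - [[50, 110, 5], [-6.0, -1.4, 0.1], 50]

```text
time_s: 1.97
ee_pos: [0.4735, 0.1123, 0.2254]
eef_rot: [3.133, 0.543, 1.797]
force: [0.3, -1.4, 0.6]
grip_width: 0.0501
```

Run:
```python
from g import *
Rm=Rtool(np.radians(60)); to(G-.071*Rm[:,2],Rm)
```

```text
t 1.9667 pos [0.4735 0.1123 0.2254] q [ 0.441  0.217  1.671 -0.54   1.4    0.347] shift mm [ 82.5 -19.8 -70.2] turn u [-5.64 -1.25  0.04] deg 28.9 F [ 0.3 -1.4  0.6]
```

jog_arm:
  moves:
    - [[15, 0, -10], [-1.1, -0.25, 0], 50]
    - [[35, -2, -25], [-2.3, -0.5, 0], 50]
    - [[55, -8, -40], [-3.5, -0.75, 0], 50]
    - [[70, -14, -55], [-4.7, -1.0, 0], 50]
    - [[82, -20, -70], [-5.6, -1.25, 0], 50]

```text
time_s: 2.38
ee_pos: [0.5554, 0.0903, 0.1532]
eef_rot: [-3.139, 1.044, 1.803]
force: [0.4, -0.8, -0.9]
grip_width: 0.05
```

Run:
```python
from g import *
from station import eyes
Rm=Rtool(np.radians(60)); to(G-.071*Rm[:,2],Rm); to(G+.019*Rm[:,2],Rm)
for n in ("side","top"):
    c=eyes.camera(n); f=c["frame"][:,:,::-1]; cv2.imwrite(f"pics/{n}1.png",f)
    y,x=(180,180) if n=="side" else (150,180)
    cv2.imwrite(f"pics/{n}1c.png",cv2.resize(f[y:y+120,x:x+150],None,fx=5,fy=5,interpolation=cv2.INTER_CUBIC))
```

```text
t 2.3833 pos [0.5554 0.0903 0.1532] q [ 0.503  0.607  1.546 -0.988  1.489  0.63 ] shift mm [0.6 2.2 2. ] turn u [-0.03 -0.02  0.06] deg 0.4 F [ 0.4 -0.8 -0.9]
t 2.3833 pos [0.5554 0.0903 0.1532] q [ 0.503  0.607  1.546 -0.988  1.489  0.63 ] shift mm [ 18.8 -73.6 -43. ] turn u [-0.03 -0.02  0.06] deg 0.4 F [ 0.4 -0.8 -0.9]
```

View pics/side1.png

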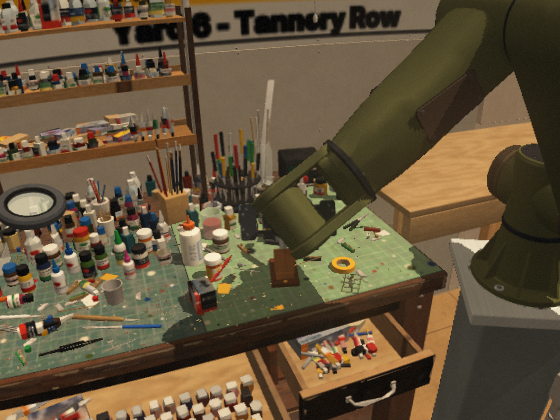

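View pics/top1c.png

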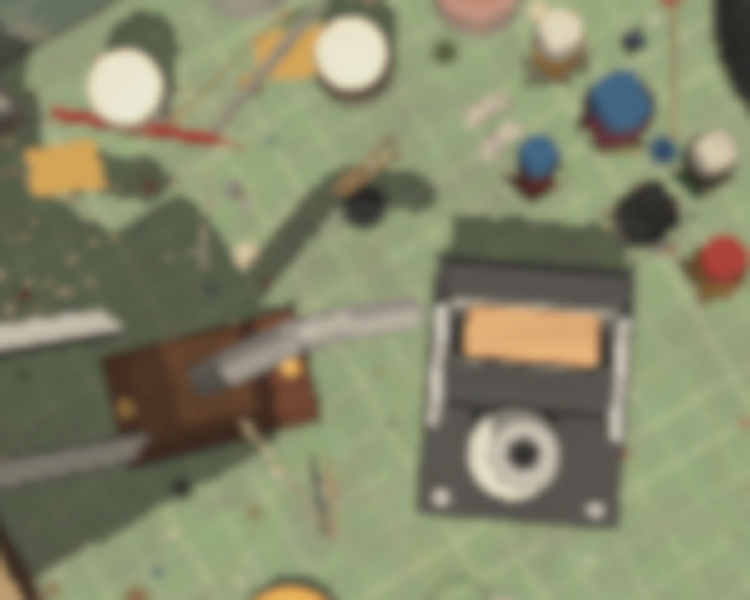

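```bash
cat > kin.py <<'E'
from h import *
D=[([-1.2795906,.300449,1.521569,0,1.320676,-.06657],[.19254,-.51493,.2049],[-3.14049,0,.35778]),
([-.53274,.01572,1.8496,0,1.2757,-.54733],[.38312,-.18341,.20567],[3.14112,.0003,1.5854]),
([.441,.217,1.671,-.54,1.4,.347],[.4735,.1123,.2254],[3.133,.543,1.797]),
([.503,.607,1.546,-.988,1.489,.63],[.5554,.0903,.1532],[-3.139,1.044,1.803])]
def fk(q,P):
    a,d1,L1,L2,e,d6=P
    T=R.from_euler("z",q[0]); p=T.apply([a,0,d1])
    T=T*R.from_euler("y",q[1]); p=p+T.apply([0,0,L1])
    T=T*R.from_euler("y",q[2]); p=p+T.apply([e,0,L2])
    T=T*R.from_euler("z",q[3])*R.from_euler("y",q[4])*R.from_euler("z",q[5])*R.from_euler("z",np.pi/2*SG)
    return p+T.apply([0,0,d6]),T
SG=-1
def res(P): return np.concatenate([fk(q,P)[0]-p for q,p,_ in D])
s=least_squares(res,[0,.3,.43,.44,0,.39]); P=s.x
lo=np.array([-3.03,-.79,.23,-1.04,0,-2.55]);hi=np.array([3.03,2.21,2.52,4.18,3.07,2.55])
def ik(p,Rm,q0):
    def f(q):
        x,T=fk(q,P); return np.concatenate([(x-p)*5,(R.from_matrix(Rm)*T.inv()).as_rotvec()])
    r=least_squares(f,np.clip(q0,lo+.001,hi-.001),bounds=(lo,hi)); return r.x,np.abs(r.fun).max()
if __name__=="__main__":
    print(P,s.cost)
    for q,p,e in D: x,T=fk(q,P); print((x-p).round(4),np.degrees((R.from_euler("xyz",e)*T.inv()).as_rotvec()).round(1))
E
python3 kin.py
cat > pl.py <<'E'
from kin import *
from g import Rtool,G
for al in (45,50,55,60):
    q=[.5,.6,1.55,-.9,1.49,.6]
    for lift in(0,.02,.05,.09):
        Rm=Rtool(np.radians(al)); ax=np.array([.5*np.cos(np.radians(-76.5)),.5*np.sin(np.radians(-76.5)),.866])
        q,e=ik(G+.019*Rm[:,2]+lift*ax,Rm,q); print(al,lift,q.round(2),round(e,4))
E
python3 pl.py
```

```text
[0.07044245 0.21652946 0.41726666 0.39010608 0.09679357 0.21950506] 0.0014249438803540491
[-0.0354 -0.0095 -0.    ] [-1.0e-01  2.0e-01 -1.8e+02]
[-0.0193 -0.0311  0.0027] [ 1.0e-01 -1.0e-01 -1.8e+02]
[ 0.0065 -0.0087 -0.0029] [  22.3  -90.3 -154.1]
[-0.0031  0.0051  0.0003] [-35.4 151.5  90.5]
45 0 [ 0.32  0.59  1.62 -0.91  1.18 -2.55] 0.0536
45 0.02 [ 0.31  0.56  1.63 -0.92  1.19 -2.55] 0.0776
45 0.05 [ 0.29  0.51  1.64 -0.95  1.2  -2.55] 0.1146
45 0.09 [ 0.26  0.46  1.64 -0.98  1.21 -2.55] 0.1658
50 0 [ 0.33  0.61  1.61 -0.95  1.23 -2.55] 0.018
50 0.02 [ 0.32  0.58  1.62 -0.97  1.24 -2.55] 0.0425
50 0.05 [ 0.3   0.53  1.63 -1.    1.25 -2.55] 0.0803
50 0.09 [ 0.27  0.48  1.63 -1.03  1.25 -2.55] 0.1326
55 0 [ 0.35  0.64  1.6  -1.01  1.28 -2.52] 0.0
55 0.02 [ 0.33  0.6   1.6  -1.02  1.29 -2.55] 0.0074
55 0.05 [ 0.31  0.56  1.61 -1.04  1.29 -2.55] 0.046
55 0.09 [ 0.28  0.5   1.61 -1.04  1.31 -2.55] 0.1003
60 0 [ 0.36  0.66  1.58 -1.04  1.34 -2.5 ] 0.0276
60 0.02 [ 0.34  0.63  1.58 -1.04  1.35 -2.54] 0.0303
60 0.05 [ 0.32  0.58  1.58 -1.04  1.35 -2.55] 0.0449
60 0.09 [ 0.29  0.52  1.58 -1.04  1.36 -2.55] 0.0797
```

```bash
sed -i 's/a,d1,L1,L2,e,d6=P/a,d1,L1,L2,e,d6,b=P/; s/apply(\[a,0,d1\])/apply([a,b,d1])/; s/^SG=-1/SG=1/; s/0,.39\])/0,.39,.035])/' kin.py; python3 kin.py; python3 pl.py
```

```text
[-1.84216918e-04  2.21082154e-01  4.24247007e-01  4.47645361e-01
  4.07388975e-02  2.70657721e-01  3.65915696e-02] 2.6255619061047434e-09
[ 0. -0.  0.] [-0.  0.  0.]
[ 0. -0.  0.] [-0.  0.  0.]
[-0.      0.     -0.0001] [ 0. -0.  0.]
[ 0. -0.  0.] [-0. -0. -0.]
45 0 [ 0.31  0.54  1.63 -0.86  1.2   0.49] 0.0
45 0.02 [ 0.29  0.52  1.62 -0.85  1.21  0.45] 0.0
45 0.05 [ 0.26  0.48  1.61 -0.85  1.23  0.4 ] 0.0
45 0.09 [ 0.23  0.43  1.59 -0.84  1.25  0.32] 0.0
50 0 [ 0.33  0.57  1.62 -0.93  1.25  0.56] 0.0
50 0.02 [ 0.31  0.54  1.62 -0.93  1.25  0.52] 0.0
50 0.05 [ 0.29  0.5   1.62 -0.93  1.27  0.47] 0.0
50 0.09 [ 0.25  0.45  1.6  -0.93  1.28  0.39] 0.0
55 0 [ 0.36  0.61  1.62 -1.01  1.29  0.61] 0.0
55 0.02 [ 0.34  0.57  1.62 -1.01  1.3   0.58] 0.0
55 0.05 [ 0.31  0.53  1.62 -1.01  1.31  0.53] 0.0
55 0.09 [ 0.28  0.48  1.61 -1.01  1.31  0.45] 0.0
60 0 [ 0.37  0.64  1.6  -1.04  1.35  0.64] 0.0226
60 0.02 [ 0.35  0.61  1.6  -1.04  1.35  0.61] 0.0259
60 0.05 [ 0.33  0.56  1.6  -1.04  1.36  0.55] 0.0302
60 0.09 [ 0.29  0.5   1.59 -1.04  1.36  0.48] 0.0349
```

```bash
cat >> g.py <<'E'
# tool orientation relative to key for grasp tilt AL
AL=np.radians(50)
def Rkey_stand():
    x=-.5*X-.8660254*Z; z=-.8660254*X+.5*Z; return np.column_stack([x,np.cross(z,x),z])
RT=Rkey_stand().T@Rtool(AL)   # tool in key frame
BOLT=np.array([.522,-.104,0])
def keylevel(phi,ztip,off=(0,0)):
    """key level with long arm azimuth phi deg, tip at height ztip over bolt -> tool pose"""
    f=np.radians(phi); x=np.array([np.cos(f),np.sin(f),0]); K=np.column_stack([x,np.cross(Z,x),Z])
    e=BOLT+np.array([off[0],off[1],ztip+.062]); T=K@RT
    return e+.048*x+.019*T[:,2],T
E
cat > pl2.py <<'E'
from kin import *; from g import *
for start in (108,168):
  q=[0.1,.4,1.6,-.1,1.2,0]
  for phi,z in [(start,.14),(start,.072),(start,.052)]+[(start-k*15,.052) for k in range(1,7)]:
    p,T=keylevel(phi,z); q,e=ik(p,T,q); print(phi,z,p.round(3),q.round(2),round(e,4))
E
python3 pl2.py
python3 - <<'E'
from g import *
Rm=Rtool(AL); to(G-.04*Rm[:,2],Rm); to(G+.019*Rm[:,2],Rm); print(Rm[:,2])
E
```

```text
108 0.14 [ 0.506 -0.055  0.183] [-0.26  0.28  1.61  0.15  1.35 -0.61] 0.0
108 0.072 [ 0.506 -0.055  0.115] [-0.26  0.35  1.68  0.16  1.21 -0.64] 0.0
108 0.052 [ 0.506 -0.055  0.095] [-0.26  0.38  1.7   0.16  1.16 -0.64] 0.0
93 0.052 [ 0.519 -0.053  0.095] [-0.26  0.38  1.69  0.18  1.12 -0.39] 0.0
78 0.052 [ 0.533 -0.054  0.095] [-0.26  0.39  1.69  0.2   1.08 -0.14] 0.0
63 0.052 [ 0.545 -0.058  0.095] [-0.26  0.39  1.69  0.2   1.04  0.12] 0.0
48 0.052 [ 0.556 -0.066  0.095] [-0.26  0.39  1.69  0.19  0.99  0.38] 0.0
33 0.052 [ 0.565 -0.076  0.095] [-0.26  0.39  1.68  0.16  0.96  0.65] 0.0
18 0.052 [ 0.571 -0.088  0.095] [-0.26  0.39  1.68  0.12  0.92  0.93] 0.0
168 0.14 [ 0.472 -0.093  0.183] [-0.27  0.27  1.62 -0.01  1.42 -1.62] 0.0
168 0.072 [ 0.472 -0.093  0.115] [-0.27  0.35  1.69 -0.01  1.28 -1.62] 0.0
168 0.052 [ 0.472 -0.093  0.095] [-0.27  0.38  1.7  -0.01  1.24 -1.62] 0.0
153 0.052 [ 0.476 -0.081  0.095] [-0.26  0.38  1.7   0.04  1.23 -1.38] 0.0
138 0.052 [ 0.484 -0.07   0.095] [-0.26  0.38  1.7   0.08  1.22 -1.13] 0.0
123 0.052 [ 0.494 -0.061  0.095] [-0.26  0.38  1.7   0.13  1.2  -0.89] 0.0
108 0.052 [ 0.506 -0.055  0.095] [-0.26  0.38  1.7   0.16  1.16 -0.64] 0.0
93 0.052 [ 0.519 -0.053  0.095] [-0.26  0.38  1.69  0.18  1.12 -0.39] 0.0
78 0.052 [ 0.533 -0.054  0.095] [-0.26  0.39  1.69  0.2   1.08 -0.14] 0.0
t 2.4833 pos [0.5537 0.0893 0.1497] q [ 0.502  0.611  1.549 -0.984  1.488  0.628] shift mm [  9.5 -26.8  -4.2] turn u [1.91 0.34 0.07] deg 9.7 F [-0.3  0.8 -0.5]
t 2.4833 pos [0.5537 0.0893 0.1497] q [ 0.502  0.611  1.549 -0.984  1.488  0.628] shift mm [ 20.1 -70.8 -42.2] turn u [1.91 0.34 0.07] deg 9.7 F [-0.3  0.8 -0.5]
[ 0.17882952 -0.74487857 -0.64278761]
```

jog_arm:
  moves:
    - [[3, -5, 0], [1.0, 0.2, 0], 50]
    - [[6, -12, 0], [1.9, 0.34, 0.07], 50]
    - [[9.5, -20, -4], [1.9, 0.34, 0.07], 50]
    - [[9.5, -27, -4], [1.9, 0.34, 0.07], 50]
    - [[9.5, -27, -4], [1.9, 0.34, 0.07], 50]

```text
time_s: 2.9
ee_pos: [0.5637, 0.0616, 0.1511]
eef_rot: [3.129, 0.871, 1.794]
force: [0.2, 0.0, 0.3]
grip_width: 0.05
```

Run:
```python
from g import *
Rm=Rtool(AL); to(G-.04*Rm[:,2],Rm); to(G+.019*Rm[:,2],Rm)
```

```text
t 2.9 pos [0.5637 0.0616 0.1511] q [ 0.409  0.524  1.581 -0.883  1.352  0.528] shift mm [-0.4  0.9 -5.7] turn u [-0.04  0.09  0.03] deg 0.5 F [0.2 0.  0.3]
t 2.9 pos [0.5637 0.0616 0.1511] q [ 0.409  0.524  1.581 -0.883  1.352  0.528] shift mm [ 10.1 -43.  -43.6] turn u [-0.04  0.09  0.03] deg 0.5 F [0.2 0.  0.3]
```

jog_arm:
  moves:
    - [[2.5, -10, -15], [0, 0.05, 0], 50]
    - [[5, -21, -24], [0, 0.05, 0], 50]
    - [[7.5, -32, -34], [0, 0.05, 0], 50]
    - [[10, -43, -44], [0, 0.05, 0], 50]
    - [[10, -43, -44], [0, 0.05, 0], 50]

```text
time_s: 3.32
ee_pos: [0.5731, 0.0186, 0.1046]
eef_rot: [3.141, 0.87, 1.804]
force: [-0.3, -0.3, -0.6]
grip_width: 0.0498
```

Run:
```python
from g import *
from station import eyes
Rm=Rtool(AL); to(G+.019*Rm[:,2],Rm)
for n in ("side","top"):
    c=eyes.camera(n); f=c["frame"][:,:,::-1]; cv2.imwrite(f"pics/{n}2.png",f)
    y,x=(180,200) if n=="side" else (170,180)
    cv2.imwrite(f"pics/{n}2c.png",cv2.resize(f[y:y+120,x:x+150],None,fx=5,fy=5,interpolation=cv2.INTER_CUBIC))
```

```text
t 3.3167 pos [0.5731 0.0186 0.1046] q [ 0.332  0.577  1.626 -0.932  1.245  0.56 ] shift mm [ 0.7 -0.1  2.9] turn u [-0.03 -0.01  0.03] deg 0.2 F [-0.3 -0.3 -0.6]
```

View pics/top2c.png

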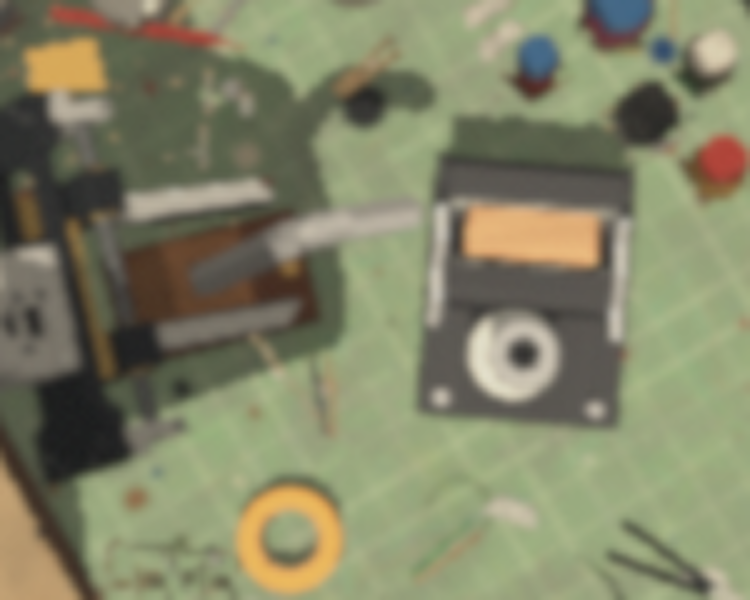

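View pics/side2c.png

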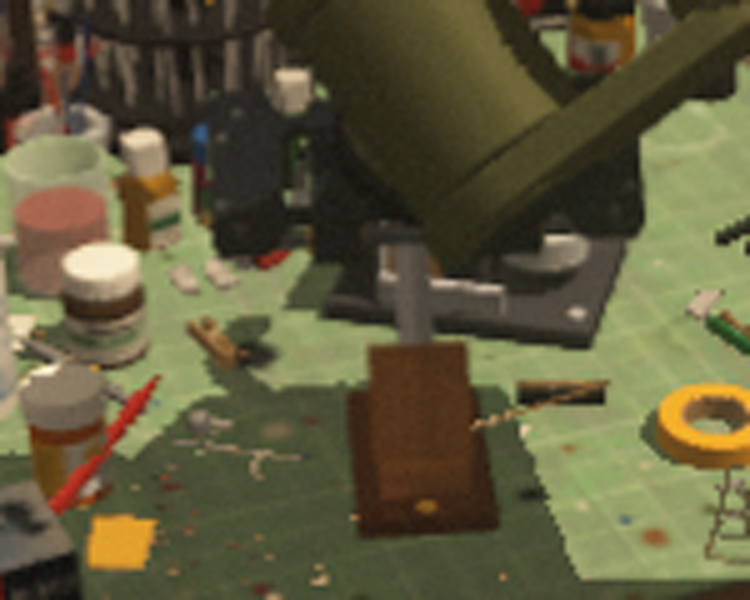

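jog_arm:
  moves:
    - [[0, 0, 2], [0, 0, 0], 0]
    - [[0, 0, 2], [0, 0, 0], 0]
    - [[0, 0, 2], [0, 0, 0], 0]
    - [[0, 0, 2], [0, 0, 0], 0]
    - [[0, 0, 2], [0, 0, 0], 0]
  squeeze: 40

```text
time_s: 3.83
ee_pos: [0.5741, 0.0201, 0.1087]
eef_rot: [3.135, 0.869, 1.8]
force: [-0.3, 0.8, 0.2]
grip_width: 0.0199
```

Run:
```python
from g import *
Rm=Rtool(AL); to(G+.019*Rm[:,2],Rm); print(cur()[0]["grip_width"],cur()[0]["moment"])
```

```text
t 3.8333 pos [0.5741 0.0201 0.1087] q [ 0.334  0.572  1.623 -0.93   1.248  0.556] shift mm [-0.3 -1.6 -1.2] turn u [-0.05  0.04  0.01] deg 0.3 F [-0.3  0.8  0.2]
0.0198844416642655 [ 0.34602963  0.01571444 -0.01482138]
```

jog_arm:
  moves:
    - [[0, 0, 0], [0, 0, 0], 0]
    - [[0, 0, 0], [0, 0, 0], 0]
    - [[0, 0, 0], [0, 0, 0], 0]
  squeeze: 50

```text
time_s: 4.08
ee_pos: [0.5741, 0.0199, 0.1085]
eef_rot: [3.135, 0.869, 1.8]
force: [-0.6, 1.0, 2.1]
grip_width: 0.0155
```

Run:
```python
from g import *
Rm=Rtool(AL); to(G+.019*Rm[:,2],Rm); print(cur()[0]["grip_width"],cur()[0]["moment"])
```

```text
t 4.0833 pos [0.5741 0.0199 0.1085] q [ 0.334  0.572  1.623 -0.93   1.247  0.556] shift mm [-0.3 -1.4 -1. ] turn u [-0.05  0.03  0.02] deg 0.3 F [-0.6  1.   2.1]
0.015489758340281644 [0.28276266 0.04396068 0.01519236]
```

jog_arm:
  moves:
    - [[0, 0, 0], [0, 0, 0], 0]
    - [[0.6, -2.4, 4.3], [0, 0, 0], 0]
    - [[1.8, -7.3, 13], [0, 0, 0], 0]
    - [[3.0, -12.2, 21.7], [0, 0, 0], 0]
    - [[4.2, -17, 30.3], [0, 0, 0], 0]
  squeeze: 55

```text
time_s: 4.5
ee_pos: [0.5785, 0.0021, 0.1399]
eef_rot: [3.135, 0.869, 1.8]
force: [-0.6, 0.1, -3.2]
grip_width: 0.0154
```

jog_arm:
  moves:
    - [[1.4, -5.8, 10.4], [0, 0, 0], 0]
    - [[2.8, -11.7, 20.8], [0, 0, 0], 0]
    - [[4.2, -17.5, 31.2], [0, 0, 0], 0]
    - [[4.2, -17.5, 41], [0, 0, 0], 0]
    - [[4.2, -17.5, 51], [0, 0, 0], 0]

```text
time_s: 4.92
ee_pos: [0.5825, -0.0151, 0.191]
eef_rot: [3.135, 0.869, 1.799]
force: [-0.2, 0.1, -2.7]
grip_width: 0.0157
```

Run:
```python
from g import *
from station import eyes
o,p,r=cur(); print(o["grip_width"],o["moment"],p)
for n in ("side","top"):
    c=eyes.camera(n); f=c["frame"][:,:,::-1]; cv2.imwrite(f"pics/{n}3.png",f)
    y,x=(150,200) if n=="side" else (170,180)
    cv2.imwrite(f"pics/{n}3c.png",cv2.resize(f[y:y+120,x:x+150],None,fx=5,fy=5,interpolation=cv2.INTER_CUBIC))
```

```text
0.015698823533460183 [0.76306509 0.06052384 0.00757414] [ 0.58247157 -0.01507666  0.19095184]
```

View pics/top3c.png

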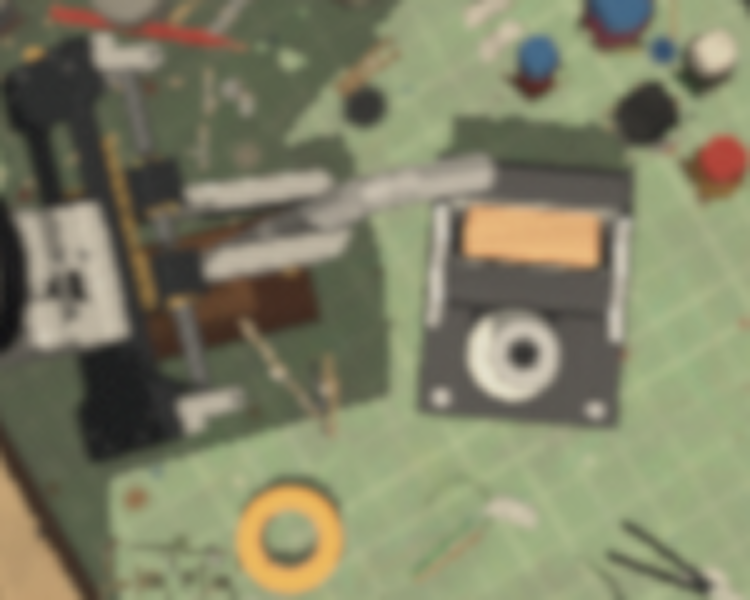

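View pics/side3c.png

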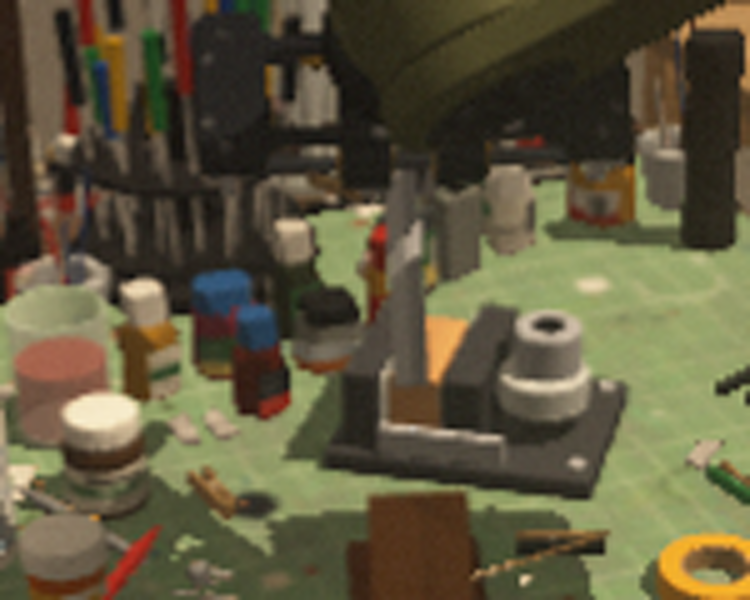

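Run:
```python
from g import *
p,T=keylevel(108,.12); print(p); to(p,T)
```

```text
[ 0.50614764 -0.05521145  0.16328865]
t 5.0167 pos [ 0.583  -0.0145  0.1918] q [ 0.271  0.446  1.591 -0.915  1.299  0.393] shift mm [-76.9 -40.8 -28.5] turn u [11.5   3.31  0.87] deg 60.0 F [ 0.2 -1.1 -2.7]
```

jog_arm:
  moves:
    - [[-8, -4, 0], [1.27, 0.36, 0.1], 0]
    - [[-16, -8, 0], [2.54, 0.72, 0.2], 0]
    - [[-24, -12, 0], [3.8, 1.1, 0.3], 0]
    - [[-32, -16, 0], [5.1, 1.45, 0.4], 0]
    - [[-40, -20, 0], [6.35, 1.8, 0.5], 0]

```text
time_s: 5.43
ee_pos: [0.5424, -0.0341, 0.1903]
eef_rot: [-3.136, 0.288, 1.854]
force: [-0.2, -0.0, -3.6]
grip_width: 0.0154
```

Run:
```python
from g import *
p,T=keylevel(108,.12); to(p,T)
```

```text
t 5.4333 pos [ 0.5424 -0.0341  0.1903] q [ 0.007  0.265  1.629 -0.301  1.189 -0.171] shift mm [-36.2 -21.1 -27. ] turn u [5.09 1.5  0.35] deg 26.6 F [-0.2 -0.  -3.6]
```

jog_arm:
  moves:
    - [[-8, -5, 0], [1.27, 0.37, 0.1], 0]
    - [[-16, -10, -3], [2.54, 0.75, 0.18], 0]
    - [[-26, -15, -6], [3.8, 1.12, 0.26], 0]
    - [[-36, -21, -10], [5.09, 1.5, 0.35], 0]
    - [[-36, -21, -10], [5.09, 1.5, 0.35], 0]

```text
time_s: 5.85
ee_pos: [0.5052, -0.058, 0.1785]
eef_rot: [-3.137, -0.177, 1.881]
force: [0.4, -0.5, -3.4]
grip_width: 0.0155
```

Run:
```python
from g import *
from station import eyes
p,T=keylevel(108,.12); to(p,T)
for n in ("side","top"):
    c=eyes.camera(n); f=c["frame"][:,:,::-1]; cv2.imwrite(f"pics/{n}4.png",f)
    y,x=(140,220) if n=="side" else (170,200)
    cv2.imwrite(f"pics/{n}4c.png",cv2.resize(f[y:y+120,x:x+150],None,fx=5,fy=5,interpolation=cv2.INTER_CUBIC))
```

```text
t 5.85 pos [ 0.5052 -0.058   0.1785] q [-0.264  0.285  1.614  0.15   1.345 -0.616] shift mm [  0.9   2.8 -15.3] turn u [-0.01 -0.06  0.04] deg 0.3 F [ 0.4 -0.5 -3.4]
```

View pics/top4c.png

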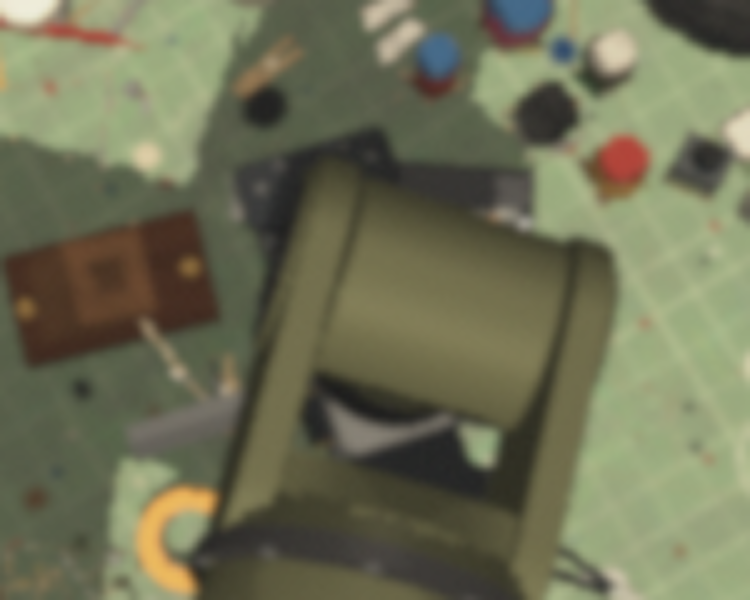

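View pics/side4c.png

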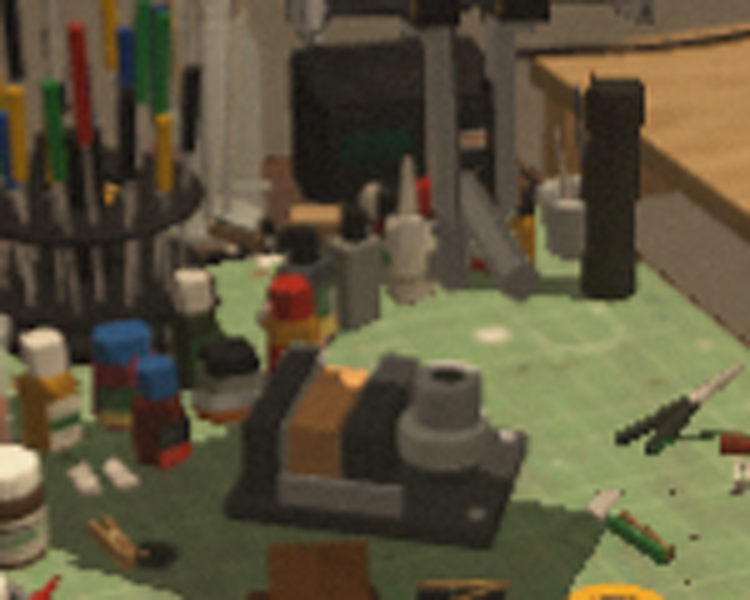

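```bash
cat > chk.py <<'E'
from g import *
from station import eyes
mt,ms=cam(eyes.camera("top")),cam(eyes.camera("side"))
def key():
    o,p,r=cur(); T=r.as_matrix(); K=T@RT.T; g=p-.019*T[:,2]; e=g-.048*K[:,0]
    return K,e
if __name__=="__main__":
    K,e=key(); print(K.round(3))
    for n,P in(("free",e+.15*K[:,0]),("elbow",e),("tip",e-.062*K[:,2]),("mid",e+.048*K[:,0])):
        print(n,P.round(4),"top",proj(mt,P).round(1),"side",proj(ms,P).round(1))
E
python3 chk.py
python3 - <<'E'
import cv2
t=cv2.imread("pics/top4.png"); s=cv2.imread("pics/side4.png")
cv2.imwrite("pics/t4.png",cv2.resize(t[235:280,215:275],None,fx=12,fy=12,interpolation=cv2.INTER_CUBIC))
cv2.imwrite("pics/s4.png",cv2.resize(s[160:215,295:345],None,fx=10,fy=10,interpolation=cv2.INTER_CUBIC))
E
```

```text
[[-0.309 -0.951  0.001]
 [ 0.951 -0.309  0.007]
 [-0.007  0.003  1.   ]]
free [0.4761 0.0389 0.1977] top [223.7 258.2] side [323. 195.]
elbow [ 0.5225 -0.1038  0.1987] top [285.2 237.2] side [309.  169.3]
tip [ 0.5224 -0.1042  0.1367] top [284.8 238.7] side [309.  192.1]
mid [ 0.5077 -0.0581  0.1984] top [265.6 243.9] side [313.1 176.9]
```

View pics/t4.png

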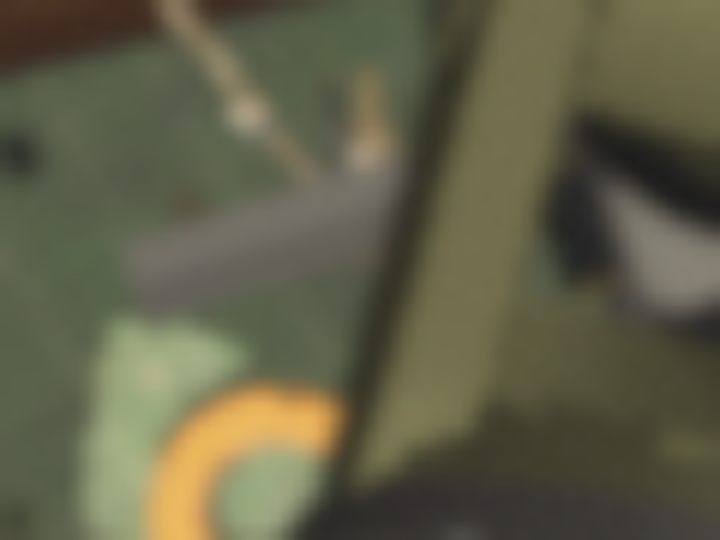

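View pics/s4.png

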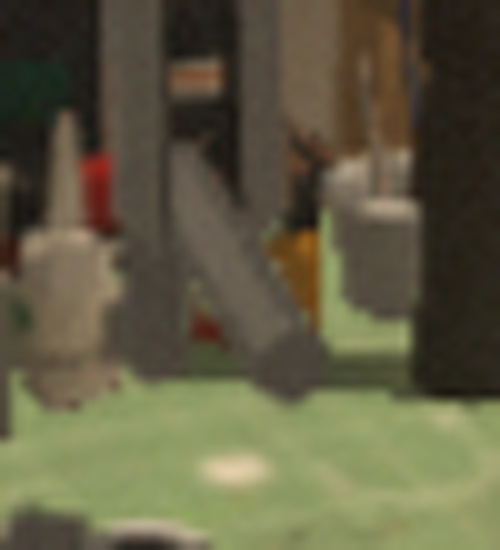

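Run:
```python
import cv2,numpy as np
s=cv2.imread("pics/side4.png")
c=s[165:210,298:330]; c=cv2.convertScaleAbs(c,alpha=2.2,beta=-60)
cv2.imwrite("pics/s4b.png",cv2.resize(c,None,fx=13,fy=13,interpolation=cv2.INTER_NEAREST))
print(cv2.cvtColor(s,cv2.COLOR_BGR2HSV)[180:202,303:318,1])
```

```text
[[129 180 187  87  66  61  61  63  62  58  51  61  59  54  60]
 [109 170 177 107  72  58  61  61  52  59  53  55  56  63  57]
 [110 170 191 147  77  57  62  64  60  60  52  54  57  57  57]
 [ 78  84 107 104  69  65  64  55  60  54  56  53  54  51  58]
 [ 70  75  72  72  60  57  64  58  60  54  50  59  58  60  55]
 [ 72  77  73  80  63  62  61  54  56  56  58  58  58  54  58]
 [ 73  73  71  84  65  65  58  59  57  57  55  59  58  56  53]
 [ 72  77  72  76  59  59  58  60  59  60  51  59  64  49  54]
 [ 77  77  78  82  75  56  62  57  57  55  57  66  60  57  56]
 [ 75  80  78  78  65  54  57  57  55  59  68  75  64  63  61]
 [ 84  81  77  77  55  49  53  60  64  55  64  81  75  65  63]
 [ 82  85  80  71  60  54  62  57  57  57  65 113 119  72  58]
 [ 83  84  77  70  58  58  55  57  52  58  66 135 166 134  77]
 [ 84  85  81  76  53  61  59  61  62  65  64 134 171 177  87]
 [ 83  84  80  65  58  63  53  52  54  63  65  93 102 107 109]
 [ 84  84  76  68  75  56  59  64  57  60  59  76  94  87  89]
 [ 85  84  78  81  65  68  55  60  59  58  61  82  88  89  91]
 [ 84  84  78  81  79  68  54  60  58  64  75  85  88  87  79]
 [ 85  82  83  91  86  86  83  80  84  91  92  94  92  88  87]
 [ 79  76  74  87  91  86  90  91  92  91  90  92  92  89  88]
 [ 77  86  89  88  88  90  94  92  89  92  90  89  89  91  89]
 [ 88  92  92  90  91  88  89  89  88  86  89  87  88  89  90]]
```

View pics/s4b.png

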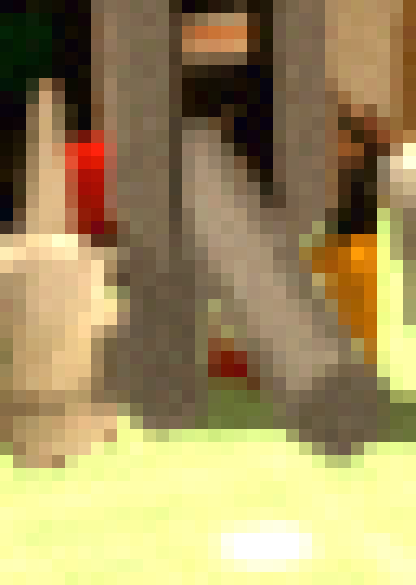

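Run:
```python
from chk import *
K,e=key(); tip=e-.062*K[:,2]
for a in range(0,360,60):
    a=np.radians(a); print(proj(ms,tip+.0185/2*.667*(K[:,0]*np.cos(a)+K[:,1]*np.sin(a))).round(1), proj(ms,tip+.004*K[:,2]+.0185/2*(K[:,0]*np.cos(a)+K[:,1]*np.sin(a))).round(1))
for a in range(0,360,60):
    a=np.radians(a); fe=e+.15*K[:,0]; print("free",proj(ms,fe+.0185/2*(K[:,2]*np.cos(a)+K[:,1]*np.sin(a))).round(1),proj(mt,fe+.0185/2*(K[:,2]*np.cos(a)+K[:,1]*np.sin(a))).round(1))
```

```text
[309.4 193.1] [309.6 192.2]
[311.2 192.4] [312.4 191.1]
[310.7 191.4] [311.6 189.6]
[308.4 191.1] [308.1 189.1]
[306.6 191.7] [305.4 190.1]
[307.  192.8] [306.1 191.7]
free [323.  191.1] [223.  258.2]
free [326.6 192.8] [224.4 261.5]
free [326.5 196.6] [224.8 261.5]
free [322.9 198.8] [224.  258.3]
free [319.3 197.2] [222.6 255. ]
free [319.4 193.4] [222.2 254.9]
```

Run:
```python
from g import *
p,T=keylevel(138,.135); to(p,T)
p,T=keylevel(168,.135); to(p,T)
```

```text
t 6.15 pos [ 0.5067 -0.0547  0.1799] q [-0.254  0.283  1.614  0.144  1.341 -0.609] shift mm [-22.8 -15.   -1.6] turn u [0.08 0.01 5.99] deg 29.9 F [ 0.  -0.3 -3.1]
t 6.15 pos [ 0.5067 -0.0547  0.1799] q [-0.254  0.283  1.614  0.144  1.341 -0.609] shift mm [-34.9 -38.6  -1.6] turn u [ 0.07  0.03 11.99] deg 59.9 F [ 0.  -0.3 -3.1]
```

jog_arm:
  moves:
    - [[-5, -2, 0], [0, 0, 1.3], 0]
    - [[-10, -5, 0], [0, 0, 2.6], 0]
    - [[-15, -8, 0], [0, 0, 3.9], 0]
    - [[-19, -11, 0], [0, 0, 5.0], 0]
    - [[-23, -15, 0], [0, 0, 6.0], 0]

```text
time_s: 6.57
ee_pos: [0.4836, -0.0699, 0.1799]
eef_rot: [-3.138, -0.169, 2.414]
force: [-0.1, 0.1, -2.7]
grip_width: 0.0157
```

jog_arm:
  moves:
    - [[-4, -5, 0], [0, 0, 1.3], 0]
    - [[-8, -10, 0], [0, 0, 2.6], 0]
    - [[-10, -15, 0], [0, 0, 3.9], 0]
    - [[-12, -20, 0], [0, 0, 5.2], 0]
    - [[-12, -24, 0], [0, 0, 6.0], 0]

```text
time_s: 6.98
ee_pos: [0.4716, -0.0941, 0.18]
eef_rot: [-3.138, -0.169, 2.939]
force: [0.3, 0.4, -2.8]
grip_width: 0.0157
```

```bash
python3 - <<'E'
from g import *
from station import eyes
p,T=keylevel(168,.135); to(p,T)
for n in ("side",):
    c=eyes.camera(n); f=c["frame"][:,:,::-1]; cv2.imwrite(f"pics/{n}5.png",f)
    cv2.imwrite(f"pics/{n}5c.png",cv2.resize(f[155:225,290:370],None,fx=8,fy=8,interpolation=cv2.INTER_CUBIC))
E
python3 chk.py
```

```text
t 6.9833 pos [ 0.4716 -0.0941  0.18  ] q [-0.265  0.274  1.625 -0.014  1.411 -1.63 ] shift mm [ 0.2  0.7 -1.7] turn u [ 0.05  0.05 -0.09] deg 0.6 F [ 0.3  0.4 -2.8]
[[-0.978 -0.209 -0.005]
 [ 0.209 -0.978  0.004]
 [-0.005  0.003  1.   ]]
free [ 0.3751 -0.0732  0.1981] top [272.8 302. ] side [369.6 177.1]
elbow [ 0.5218 -0.1046  0.1989] top [285.6 237.5] side [309.3 169.1]
tip [ 0.5221 -0.1048  0.1369] top [285.  238.8] side [309.1 191.9]
mid [ 0.4749 -0.0945  0.1986] top [281.5 258. ] side [328.1 171.6]
```

View pics/side5c.png

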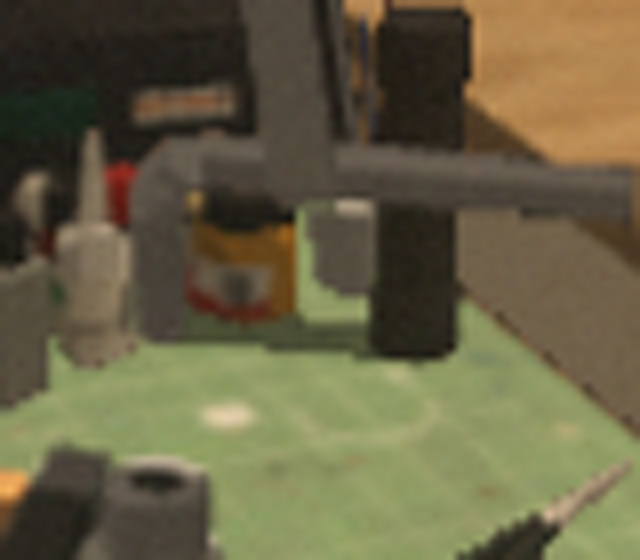

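Run:
```python
import cv2,numpy as np
s=cv2.imread("pics/side5.png")
c=s[163:203,300:378]; c=cv2.convertScaleAbs(c,alpha=2.0,beta=-50)
c=cv2.resize(c,None,fx=10,fy=10,interpolation=cv2.INTER_NEAREST)
for i in range(0,78,5): cv2.putText(c,str(300+i),(i*10,10),0,.3,(255,255,255),1); cv2.line(c,(i*10,12),(i*10,18),(255,255,255),1)
for i in range(0,40,5): cv2.putText(c,str(163+i),(0,i*10+5),0,.3,(255,255,255),1)
cv2.imwrite("pics/s5b.png",c)
```

```text
(no output)
```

View pics/s5b.png

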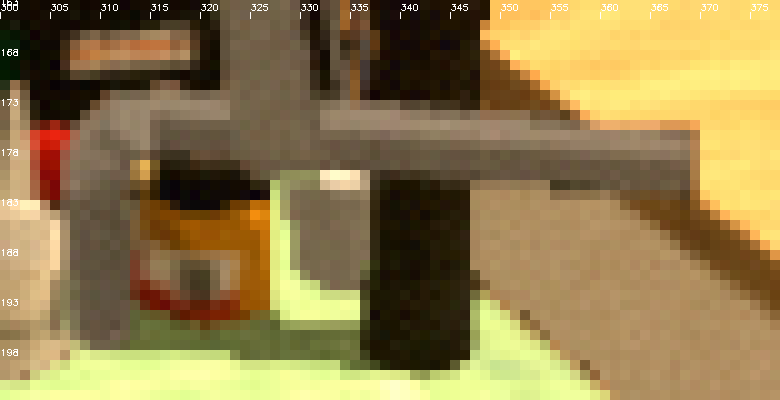

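```bash
cat > m5.py <<'E'
from chk import *
K,e=key(); n=K[:,1]
def hit(u,v):
    r=ray(ms,u,v); q=ms["e"]+r*((e-ms["e"])@n)/(r@n); return np.array([(q-e)@K[:,0],(q-e)@K[:,2]])*1000
L=np.array([hit(319.5,175.3),hit(340,176.7),hit(359.5,178.2),hit(369,178.85)]); S=np.array([hit(309.6,188),hit(309.75,196.1)])
print(L.round(1)); print(S.round(1))
pl=np.polyfit(L[:,0],L[:,1],1); print("pitch deg",np.degrees(np.arctan(pl[0])))
E
python3 m5.py
```

```text
[[ 26.3 -12.8]
 [ 78.2  -9.2]
 [126.1  -6.3]
 [148.9  -4.6]]
[[  1.1 -51. ]
 [  1.7 -73.5]]
pitch deg 3.7956271720014376
```

```bash
cat >> g.py <<'E'
# measured key in the tool frame (side5): pitch, elbow offset
PIT=np.radians(3.8); OFF=np.array([-.0013,0,-.0143])
RKT=RT.T@R.from_euler("y",-PIT).as_matrix()
eT=np.array([0,0,-.019])+RT.T@(np.array([-.048,0,0])+OFF)
def keylevel(phi,ztip,off=(0,0)):
    f=np.radians(phi); x=np.array([np.cos(f),np.sin(f),0]); K=np.column_stack([x,np.cross(Z,x),Z])
    e=BOLT+np.array([off[0],off[1],ztip+.062]); T=K@RKT.T
    return e-T@eT,T
def keynow():
    o,p,r=cur(); T=r.as_matrix(); return T@RKT, p+T@eT
E
python3 - <<'E'
from g import *
K,e=keynow(); print(K.round(3),e,e-.062*K[:,2])
p,T=keylevel(168,.085); to(p,T)
E
```

```text
[[-0.976 -0.21   0.06 ]
 [ 0.21  -0.978 -0.01 ]
 [ 0.061  0.003  0.998]] [ 0.52307134 -0.10511488  0.18450923] [ 0.51932996 -0.10449544  0.12262532]
t 7.2333 pos [ 0.4717 -0.0941  0.1798] q [-0.266  0.274  1.625 -0.012  1.412 -1.622] shift mm [ -0.7   0.9 -40.7] turn u [-0.11 -0.69  0.03] deg 3.5 F [-0.3  0.9 -2.7]
```

jog_arm:
  moves:
    - [[0, 0, -5], [-0.11, -0.69, 0], 0]
    - [[-0.7, 0.9, -15], [-0.11, -0.69, 0.03], 0]
    - [[-0.7, 0.9, -25], [-0.11, -0.69, 0.03], 0]
    - [[-0.7, 0.9, -35], [-0.11, -0.69, 0.03], 0]
    - [[-0.7, 0.9, -38], [-0.11, -0.69, 0.03], 0]

```text
time_s: 7.65
ee_pos: [0.4701, -0.0935, 0.1396]
eef_rot: [3.141, -0.113, 2.934]
force: [-0.8, 0.0, -3.2]
grip_width: 0.0155
```

Run:
```python
from g import *
from station import eyes
ms=cam(eyes.camera("side"))
p,T=keylevel(168,.085); to(p,T)
K,e=keynow(); print(e,e-.062*K[:,2],proj(ms,e),proj(ms,e-.062*K[:,2]))
c=eyes.camera("side"); f=c["frame"][:,:,::-1]; cv2.imwrite("pics/side6.png",f)
c=f[175:225,300:378]; c=cv2.convertScaleAbs(c,alpha=1.8,beta=-40)
c=cv2.resize(c,None,fx=10,fy=10,interpolation=cv2.INTER_NEAREST)
for i in range(0,78,5): cv2.putText(c,str(300+i),(i*10,10),0,.3,(255,255,255),1)
for i in range(0,50,5): cv2.putText(c,str(175+i),(0,i*10+5),0,.3,(255,255,255),1)
cv2.imwrite("pics/s6b.png",c)
```

```text
t 7.7 pos [ 0.4702 -0.0936  0.1398] q [-0.269  0.279  1.713 -0.007  1.262 -1.63 ] shift mm [ 0.7  0.4 -0.7] turn u [-0.02 -0.05 -0.02] deg 0.3 F [ 0.7  0.3 -3.2]
[ 0.52130721 -0.10433443  0.14748265] [ 0.52105468 -0.10424594  0.08548322] [309.42488463 188.17472718] [309.37450102 210.16486953]
```

View pics/s6b.png

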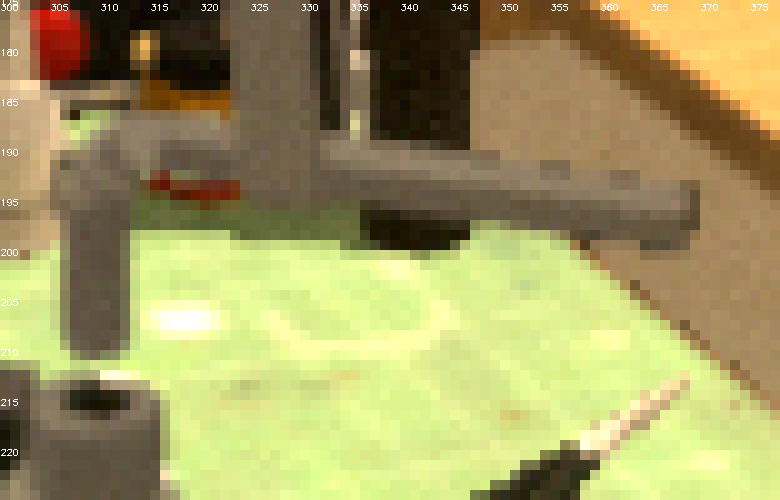

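jog_arm:
  moves:
    - [[0.4, 0.3, -5], [0, 0, 0], 0]
    - [[0.4, 0.3, -10], [0, 0, 0], 0]
    - [[0.4, 0.3, -13], [0, 0, 0], 0]
    - [[0.4, 0.3, -15], [0, 0, 0], 0]
    - [[0.4, 0.3, -17], [0, 0, 0], 0]

```text
time_s: 8.17
ee_pos: [0.4712, -0.0935, 0.1246]
eef_rot: [3.141, -0.109, 2.934]
force: [0.4, 0.1, -3.5]
grip_width: 0.0155
```

```bash
cat > st.py <<'E'
from g import *
o,p,r=cur(); K,e=keynow(); t=e-.062*K[:,2]
print("t",o["time_s"],"F",o["force"].round(1),"M",o["moment"].round(2),"tip",t.round(4),"phi",np.degrees(np.arctan2(K[1,0],K[0,0])).round(1),"pitch",np.degrees(np.arcsin(K[2,0])).round(2),"roll",np.degrees(K[2,1]).round(2),"w",round(o["grip_width"],4), "tcp",p.round(4),"tau6",o["tau"][5].round(2))
E
python3 st.py
```

```text
t 8.1667 F [ 0.4  0.1 -3.5] M [ 0.   -0.24 -0.02] tip [ 0.5223 -0.1042  0.0704] phi 168.1 pitch 0.04 roll -0.03 w 0.0155 tcp [ 0.4712 -0.0935  0.1246] tau6 0.0
```

Free so far (tip at the mouth). Continue down gently.

jog_arm:
  moves:
    - [[0, 0, -1], [0, 0, 0], 0]
    - [[0, 0, -2.5], [0, 0, 0], 0]
    - [[0, 0, -4], [0, 0, 0], 0]
    - [[0, 0, -5], [0, 0, 0], 0]

```text
time_s: 8.5
ee_pos: [0.471, -0.0935, 0.1208]
eef_rot: [3.141, -0.109, 2.934]
force: [-13.9, 2.7, 20.6]
grip_width: 0.0156
```

```bash
python3 st.py
```

```text
t 8.5 F [-13.9   2.7  20.6] M [0.51 2.13 0.02] tip [ 0.522  -0.1042  0.0667] phi 168.1 pitch 0.05 roll -0.02 w 0.0156 tcp [ 0.471  -0.0935  0.1208] tau6 0.03
```

jog_arm:
  moves:
    - [[-0.8, 0.1, 1.5], [0, 0, 0], 0]
    - [[-1.5, 0.2, 1.5], [0, 0, 0], 0]
    - [[-1.5, 0.2, 0], [0, 0, 0], 0]
    - [[-1.5, 0.2, -1], [0, 0, 0], 0]

```text
time_s: 8.83
ee_pos: [0.4697, -0.0934, 0.1186]
eef_rot: [3.141, -0.109, 2.934]
force: [0.2, -2.7, -1.2]
grip_width: 0.0156
```

```bash
python3 st.py
```

```text
t 8.8333 F [ 0.2 -2.7 -1.2] M [-0.42 -0.17 -0.07] tip [ 0.5207 -0.1041  0.0645] phi 168.1 pitch 0.03 roll -0.01 w 0.0156 tcp [ 0.4697 -0.0934  0.1186] tau6 -0.12
```

jog_arm:
  moves:
    - [[0, -0.2, -1.5], [0, 0, 0], 0]
    - [[0, -0.2, -3], [0, 0, 0], 0]
    - [[0, -0.2, -4.5], [0, 0, 0], 0]
    - [[0, -0.2, -5], [0, 0, 0], 0]

```text
time_s: 9.17
ee_pos: [0.4696, -0.0935, 0.1134]
eef_rot: [3.141, -0.109, 2.934]
force: [-0.9, -2.1, -1.3]
grip_width: 0.0158
```

```bash
python3 st.py
```

```text
t 9.1667 F [-0.9 -2.1 -1.3] M [-0.43 -0.11 -0.07] tip [ 0.5207 -0.1042  0.0592] phi 168.1 pitch 0.06 roll -0.02 w 0.0158 tcp [ 0.4696 -0.0935  0.1134] tau6 -0.12
```

jog_arm:
  moves:
    - [[0, -0.2, -1.5], [0, 0, 0], 0]
    - [[0, -0.2, -3], [0, 0, 0], 0]
    - [[0, -0.2, -4.5], [0, 0, 0], 0]
    - [[0, -0.2, -5.5], [0, 0, 0], 0]
    - [[0, -0.2, -6.5], [0, 0, 0], 0]

```text
time_s: 9.58
ee_pos: [0.4697, -0.0937, 0.1071]
eef_rot: [3.141, -0.109, 2.934]
force: [-1.2, -1.0, -3.0]
grip_width: 0.0156
```

```bash
python3 st.py
```

```text
t 9.5833 F [-1.2 -1.  -3. ] M [-0.35 -0.09 -0.04] tip [ 0.5207 -0.1044  0.053 ] phi 168.1 pitch 0.04 roll -0.03 w 0.0156 tcp [ 0.4697 -0.0937  0.1071] tau6 -0.1
```

jog_arm:
  moves:
    - [[0, -0.1, -1], [0, 0, 0], 0]
    - [[0, -0.1, -2], [0, 0, 0], 0]
    - [[0, -0.1, -3], [0, 0, 0], 0]

```text
time_s: 9.83
ee_pos: [0.4694, -0.0937, 0.1046]
eef_rot: [3.141, -0.11, 2.934]
force: [-9.5, 0.9, 15.9]
grip_width: 0.0156
```

```bash
python3 st.py
```

```text
t 9.8333 F [-9.5  0.9 15.9] M [ 0.19  1.76 -0.03] tip [ 0.5204 -0.1044  0.0504] phi 168.1 pitch 0.08 roll -0.03 w 0.0156 tcp [ 0.4694 -0.0937  0.1046] tau6 -0.08
```

```bash
cat > sw.py <<'E'
from g import *
import sys
C=np.array([.5206,-.1043])
o,p,r=cur()
for d in map(float,sys.argv[1:]):
    a=-np.radians(d); v=p[:2]-C; q=C+[v[0]*np.cos(a)-v[1]*np.sin(a),v[0]*np.sin(a)+v[1]*np.cos(a)]
    print(d,((q-p[:2])*1000).round(1),"u",round(-d/5,2))
E
python3 sw.py 4 9 14 19 24
```

```text
4.0 [0.9 3.5] u -0.8
9.0 [2.3 7.9] u -1.8
14.0 [ 4.1 12.1] u -2.8
19.0 [ 6.2 16.1] u -3.8
24.0 [ 8.7 19.9] u -4.8
```

jog_arm:
  moves:
    - [[0, 0, 1.2], [0, 0, 0], 0]
    - [[0.9, 3.5, 1.2], [0, 0, -0.8], 0]
    - [[2.3, 7.9, 1.2], [0, 0, -1.8], 0]
    - [[4.1, 12.1, 1.2], [0, 0, -2.8], 0]
    - [[6.2, 16.1, 1.2], [0, 0, -3.8], 0]

```text
time_s: 10.25
ee_pos: [0.476, -0.0775, 0.1054]
eef_rot: [3.141, -0.109, 2.598]
force: [-0.1, -3.3, -2.6]
grip_width: 0.0153
```

```bash
python3 st.py; python3 sw.py 5 10 15 20 25
```

```text
t 10.25 F [-0.1 -3.3 -2.6] M [-0.8  -0.25  0.2 ] tip [ 0.5207 -0.1045  0.0512] phi 148.9 pitch 0.03 roll -0.02 w 0.0153 tcp [ 0.476  -0.0775  0.1054] tau6 -2.04
5.0 [2.5 3.8] u -1.0
10.0 [5.3 7.3] u -2.0
15.0 [ 8.5 10.6] u -3.0
20.0 [11.9 13.6] u -4.0
25.0 [15.5 16.3] u -5.0
```

jog_arm:
  moves:
    - [[2.5, 3.8, 0], [0, 0, -1], 0]
    - [[5.3, 7.3, 0], [0, 0, -2], 0]
    - [[8.5, 10.6, 0], [0, 0, -3], 0]
    - [[11.9, 13.6, 0], [0, 0, -4], 0]
    - [[15.5, 16.3, 0], [0, 0, -5], 0]

```text
time_s: 10.67
ee_pos: [0.4917, -0.0609, 0.1055]
eef_rot: [3.141, -0.109, 2.163]
force: [0.6, 1.1, -1.6]
grip_width: 0.0157
```

```bash
python3 st.py; python3 sw.py 5 10 14 18 21
```

```text
t 10.6667 F [ 0.6  1.1 -1.6] M [ 0.16 -0.37  0.35] tip [ 0.5208 -0.1041  0.0513] phi 123.9 pitch 0.05 roll -0.05 w 0.0157 tcp [ 0.4917 -0.0609  0.1055] tau6 -1.81
5.0 [3.9 2.4] u -1.0
10.0 [8.  4.4] u -2.0
14.0 [11.4  5.7] u -2.8
18.0 [14.8  6.8] u -3.6
21.0 [17.5  7.5] u -4.2
```

jog_arm:
  moves:
    - [[3.9, 2.4, 0], [0, 0, -1], 0]
    - [[8.0, 4.4, 0], [0, 0, -2], 0]
    - [[11.4, 5.7, 0], [0, 0, -2.8], 0]
    - [[14.8, 6.8, 0], [0, 0, -3.6], 0]
    - [[17.5, 7.5, 0], [0, 0, -4.2], 0]

```text
time_s: 11.08
ee_pos: [0.5095, -0.053, 0.1056]
eef_rot: [3.14, -0.11, 1.797]
force: [1.7, 4.6, -1.3]
grip_width: 0.0154
```

```bash
python3 st.py; python3 sw.py 3 6 9 11 13
```

```text
t 11.0833 F [ 1.7  4.6 -1.3] M [ 0.87 -0.46  0.37] tip [ 0.5212 -0.1038  0.0514] phi 102.9 pitch 0.09 roll -0.09 w 0.0154 tcp [ 0.5095 -0.053   0.1056] tau6 -0.49
3.0 [2.7 0.5] u -0.6
6.0 [5.4 0.9] u -1.2
9.0 [8.2 1.1] u -1.8
11.0 [10.   1.2] u -2.2
13.0 [11.8  1.2] u -2.6
```

jog_arm:
  moves:
    - [[2.7, 0.7, 0], [0, 0, -0.6], 0]
    - [[5.4, 1.2, 0], [0, 0, -1.2], 0]
    - [[8.2, 1.4, 0], [0, 0, -1.8], 0]
    - [[8.2, 1.4, 0], [0, 0, -1.8], 0]

```text
time_s: 11.42
ee_pos: [0.5179, -0.0516, 0.1057]
eef_rot: [3.14, -0.11, 1.64]
force: [3.6, 5.4, -1.4]
grip_width: 0.0153
```

```bash
python3 st.py; python3 sw.py 1.5 3 4.5 6 7.5
```

```text
t 11.4167 F [ 3.6  5.4 -1.4] M [ 1.01 -0.87  0.29] tip [ 0.5216 -0.1036  0.0515] phi 94.0 pitch 0.1 roll -0.12 w 0.0153 tcp [ 0.5179 -0.0516  0.1057] tau6 1.5
1.5 [1.4 0.1] u -0.3
3.0 [2.8 0.1] u -0.6
4.5 [4.1 0. ] u -0.9
6.0 [ 5.5 -0. ] u -1.2
7.5 [ 6.9 -0.1] u -1.5
```

jog_arm:
  moves:
    - [[1.4, 0.3, 0], [0, 0, -0.3], 0]
    - [[2.8, 0.5, 0], [0, 0, -0.6], 0]
    - [[4.1, 0.6, 0], [0, 0, -0.9], 0]
    - [[4.1, 0.6, 0], [0, 0, -0.9], 0]

```text
time_s: 11.75
ee_pos: [0.5219, -0.0513, 0.1056]
eef_rot: [3.14, -0.109, 1.564]
force: [4.4, 3.8, -0.5]
grip_width: 0.0155
```

```bash
python3 st.py; python3 sw.py 1.5 3 4.5 6 7.5
```

```text
t 11.75 F [ 4.4  3.8 -0.5] M [ 0.7  -0.93  0.34] tip [ 0.5216 -0.1035  0.0515] phi 89.6 pitch 0.07 roll -0.11 w 0.0155 tcp [ 0.5219 -0.0513  0.1056] tau6 1.05
1.5 [ 1.4 -0.1] u -0.3
3.0 [ 2.8 -0.1] u -0.6
4.5 [ 4.2 -0.3] u -0.9
6.0 [ 5.5 -0.4] u -1.2
7.5 [ 6.9 -0.6] u -1.5
```

jog_arm:
  moves:
    - [[1.4, 0, 0], [0, 0, -0.3], 0]
    - [[2.8, 0, 0], [0, 0, -0.6], 0]
    - [[4.2, -0.1, 0], [0, 0, -0.9], 0]
    - [[4.2, -0.1, 0], [0, 0, -0.9], 0]

```text
time_s: 12.08
ee_pos: [0.5261, -0.0515, 0.1057]
eef_rot: [3.14, -0.11, 1.486]
force: [4.4, 3.0, -2.3]
grip_width: 0.0159
```

```bash
python3 st.py; python3 sw.py 1.5 3 4.5 6 7.5
```

```text
t 12.0833 F [ 4.4  3.  -2.3] M [ 0.7  -1.04  0.29] tip [ 0.5217 -0.1034  0.0515] phi 85.1 pitch 0.07 roll -0.11 w 0.0159 tcp [ 0.5261 -0.0515  0.1057] tau6 1.01
1.5 [ 1.4 -0.2] u -0.3
3.0 [ 2.8 -0.4] u -0.6
4.5 [ 4.1 -0.6] u -0.9
6.0 [ 5.5 -0.9] u -1.2
7.5 [ 6.8 -1.2] u -1.5
```

jog_arm:
  moves:
    - [[1.4, -0.2, 0], [0, 0, -0.3], 0]
    - [[2.8, -0.4, 0], [0, 0, -0.6], 0]
    - [[2.8, -0.4, 0], [0, 0, -0.6], 0]

```text
time_s: 12.33
ee_pos: [0.5289, -0.0518, 0.1057]
eef_rot: [3.14, -0.11, 1.433]
force: [4.1, 4.7, -1.1]
grip_width: 0.0157
```

```bash
python3 st.py; python3 sw.py 1.5 3 4.5 6 7.5
```

```text
t 12.3333 F [ 4.1  4.7 -1.1] M [ 0.9  -1.06  0.34] tip [ 0.5218 -0.1034  0.0515] phi 82.1 pitch 0.09 roll -0.11 w 0.0157 tcp [ 0.5289 -0.0518  0.1057] tau6 0.98
1.5 [ 1.4 -0.2] u -0.3
3.0 [ 2.7 -0.5] u -0.6
4.5 [ 4.1 -0.8] u -0.9
6.0 [ 5.4 -1.2] u -1.2
7.5 [ 6.8 -1.5] u -1.5
```

jog_arm:
  moves:
    - [[1.4, -0.2, 0], [0, 0, -0.3], 0]
    - [[2.7, -0.5, 0], [0, 0, -0.6], 0]
    - [[4.1, -0.8, 0], [0, 0, -0.9], 0]
    - [[4.1, -0.8, 0], [0, 0, -0.9], 0]

```text
time_s: 12.67
ee_pos: [0.5331, -0.0525, 0.1058]
eef_rot: [3.139, -0.11, 1.355]
force: [4.2, 5.1, -1.9]
grip_width: 0.0154
```

```bash
python3 st.py; python3 sw.py 1.5 3 4.5 6 7.5
```

```text
t 12.6667 F [ 4.2  5.1 -1.9] M [ 0.98 -1.16  0.36] tip [ 0.522  -0.1034  0.0516] phi 77.6 pitch 0.11 roll -0.12 w 0.0154 tcp [ 0.5331 -0.0525  0.1058] tau6 0.99
1.5 [ 1.4 -0.3] u -0.3
3.0 [ 2.7 -0.7] u -0.6
4.5 [ 4.  -1.1] u -0.9
6.0 [ 5.3 -1.6] u -1.2
7.5 [ 6.6 -2.1] u -1.5
```

Run:
```python
from g import *
from station import eyes
for n,(y,x) in (("side",(150,270)),("top",(190,215))):
    f=eyes.camera(n)["frame"][:,:,::-1]; cv2.imwrite(f"pics/{n}7.png",f)
    cv2.imwrite(f"pics/{n}7c.png",cv2.resize(f[y:y+100,x:x+120],None,fx=6,fy=6,interpolation=cv2.INTER_CUBIC))
```

```text
(no output)
```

View pics/side7c.png

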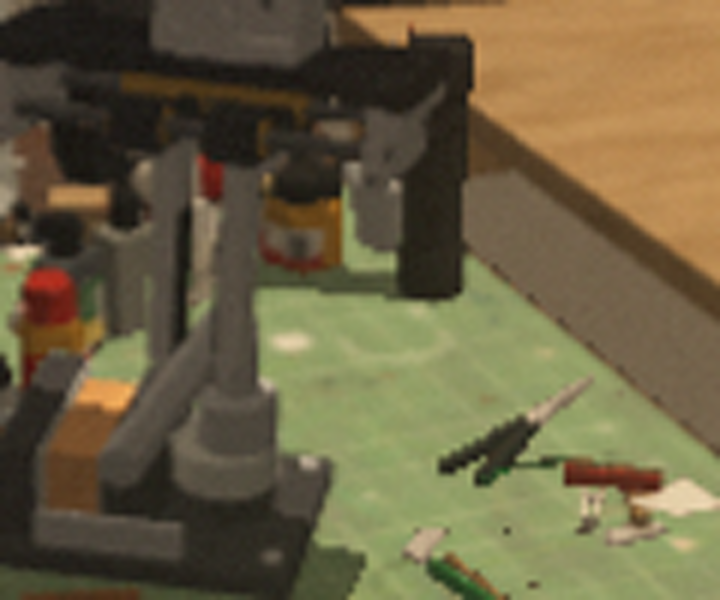

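View pics/top7c.png

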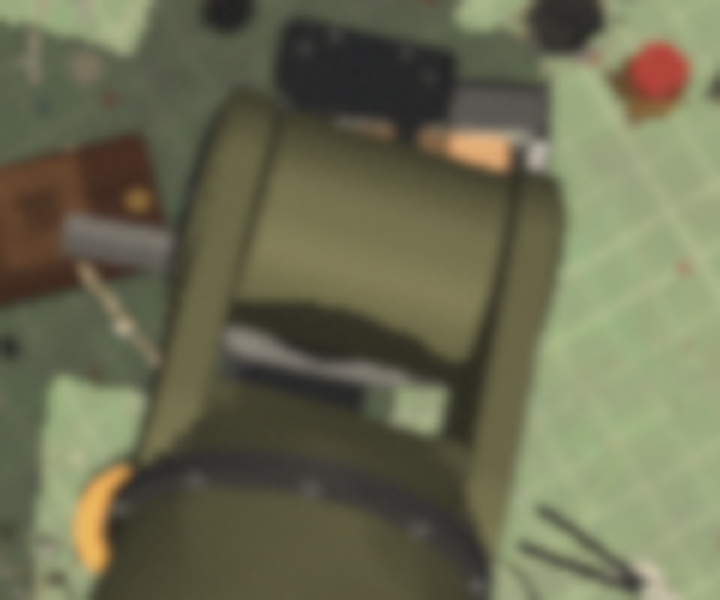

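jog_arm:
  moves:
    - [[1.4, -0.3, 0], [0, 0, -0.3], 0]
    - [[2.7, -0.7, 0], [0, 0, -0.6], 0]
    - [[2.7, -0.7, 0], [0, 0, -0.6], 0]

```text
time_s: 13.02
ee_pos: [0.5357, -0.0532, 0.1058]
eef_rot: [3.14, -0.11, 1.302]
force: [4.4, 5.5, 0.1]
grip_width: 0.0155
```

```bash
python3 st.py; python3 sw.py 1.5 3 4.5 6 7.5
```

```text
t 13.0167 F [4.4 5.5 0.1] M [ 1.07 -1.    0.36] tip [ 0.522  -0.1034  0.0516] phi 74.6 pitch 0.11 roll -0.11 w 0.0155 tcp [ 0.5357 -0.0532  0.1058] tau6 1.04
1.5 [ 1.3 -0.4] u -0.3
3.0 [ 2.7 -0.9] u -0.6
4.5 [ 4.  -1.3] u -0.9
6.0 [ 5.3 -1.9] u -1.2
7.5 [ 6.5 -2.4] u -1.5
```

jog_arm:
  moves:
    - [[1.3, -0.4, 0], [0, 0, -0.3], 0]
    - [[2.7, -0.9, 0], [0, 0, -0.6], 0]
    - [[4.0, -1.3, 0], [0, 0, -0.9], 0]
    - [[4.0, -1.3, 0], [0, 0, -0.9], 0]

```text
time_s: 13.35
ee_pos: [0.5395, -0.0543, 0.1058]
eef_rot: [3.14, -0.11, 1.224]
force: [3.4, 5.9, 0.6]
grip_width: 0.0155
```

```bash
python3 st.py; python3 sw.py 1.5 3 4.5 6 7.5
```

```text
t 13.35 F [3.4 5.9 0.6] M [ 1.28 -0.7   0.55] tip [ 0.5219 -0.1033  0.0516] phi 70.1 pitch 0.12 roll -0.07 w 0.0155 tcp [ 0.5395 -0.0543  0.1058] tau6 1.16
1.5 [ 1.3 -0.5] u -0.3
3.0 [ 2.6 -1.1] u -0.6
4.5 [ 3.9 -1.6] u -0.9
6.0 [ 5.1 -2.3] u -1.2
7.5 [ 6.4 -2.9] u -1.5
```

jog_arm:
  moves:
    - [[1.3, -0.5, 0], [0, 0, -0.3], 0]
    - [[2.0, -0.8, 0], [0, 0, -0.45], 0]
    - [[2.0, -0.8, 0], [0, 0, -0.45], 0]

```text
time_s: 13.6
ee_pos: [0.5415, -0.055, 0.1059]
eef_rot: [3.141, -0.11, 1.186]
force: [2.9, 6.8, 0.6]
grip_width: 0.0152
```

```bash
python3 st.py; python3 sw.py 1.5 3 4.5 6 7.5
```

```text
t 13.6 F [2.9 6.8 0.6] M [ 1.4  -0.63  0.65] tip [ 0.5219 -0.1033  0.0516] phi 67.9 pitch 0.12 roll -0.06 w 0.0152 tcp [ 0.5415 -0.055   0.1059] tau6 0.94
1.5 [ 1.3 -0.6] u -0.3
3.0 [ 2.5 -1.2] u -0.6
4.5 [ 3.8 -1.8] u -0.9
6.0 [ 5.  -2.4] u -1.2
7.5 [ 6.3 -3.1] u -1.5
```

jog_arm:
  moves:
    - [[1.3, -0.6, 0], [0, 0, -0.3], 0]
    - [[2.5, -1.2, 0], [0, 0, -0.6], 0]
    - [[3.8, -1.8, 0], [0, 0, -0.8], 0]
    - [[3.8, -1.8, 0], [0, 0, -0.8], 0]

```text
time_s: 13.93
ee_pos: [0.5452, -0.0566, 0.1058]
eef_rot: [3.141, -0.111, 1.115]
force: [2.7, 8.1, 2.2]
grip_width: 0.0155
```

```bash
python3 st.py; python3 sw.py 1.5 3 4.5 6 7.5
```

```text
t 13.9333 F [2.7 8.1 2.2] M [ 1.73 -0.5   0.58] tip [ 0.5223 -0.1034  0.0516] phi 63.9 pitch 0.14 roll -0.02 w 0.0155 tcp [ 0.5452 -0.0566  0.1058] tau6 0.95
1.5 [ 1.2 -0.7] u -0.3
3.0 [ 2.5 -1.4] u -0.6
4.5 [ 3.7 -2.1] u -0.9
6.0 [ 4.8 -2.8] u -1.2
7.5 [ 6.  -3.6] u -1.5
```

Run:
```python
from g import *
from station import eyes
C=eyes.camera("top"); mt=cam(C)
K,e=keynow(); print("pred free",proj(mt,e+.15*K[:,0]),e)
for n,(y,x) in (("side",(150,270)),("top",(190,215))):
    f=eyes.camera(n)["frame"][:,:,::-1]; cv2.imwrite(f"pics/{n}8.png",f)
    cv2.imwrite(f"pics/{n}8c.png",cv2.resize(f[y:y+100,x:x+120],None,fx=6,fy=6,interpolation=cv2.INTER_CUBIC))
```

```text
pred free [230.16768657 213.75672355] [ 0.52222716 -0.10353577  0.11359221]
```

View pics/side8c.png

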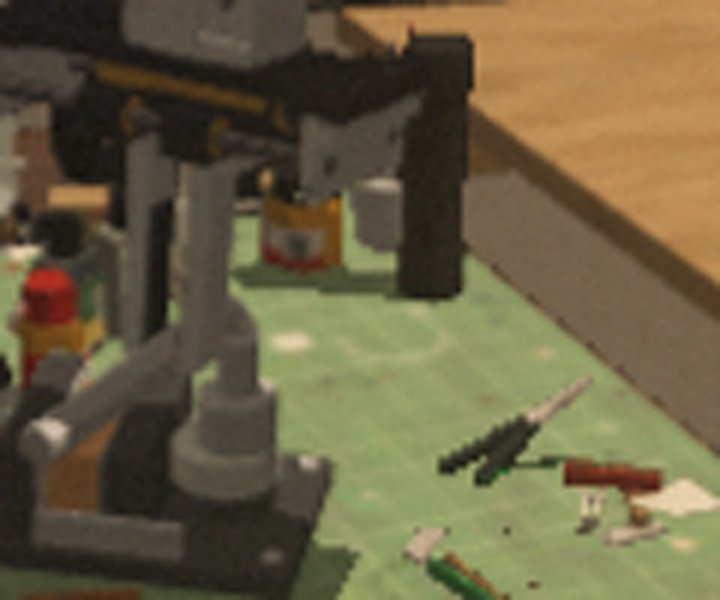

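View pics/top8c.png

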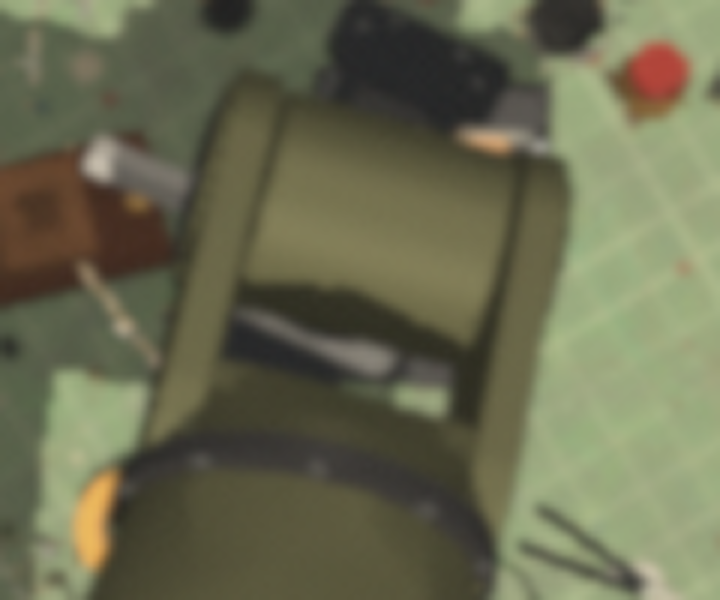

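jog_arm:
  moves:
    - [[1.0, -0.5, 0], [0, 0, 0], 0]
    - [[2.0, -0.9, 0], [0, 0, 0], 0]
    - [[2.0, -0.9, 0], [0, 0, 0], 0]

```text
time_s: 14.33
ee_pos: [0.5464, -0.057, 0.1056]
eef_rot: [-3.139, -0.111, 1.116]
force: [-3.5, 10.4, 4.6]
grip_width: 0.0154
```

```bash
python3 st.py
```

```text
t 14.3333 F [-3.5 10.4  4.6] M [2.47 0.74 0.35] tip [ 0.5234 -0.1037  0.0514] phi 64.0 pitch 0.15 roll 0.12 w 0.0154 tcp [ 0.5464 -0.057   0.1056] tau6 0.13
```

jog_arm:
  moves:
    - [[-1.2, 0.5, -0.3], [0, 0, 0], 0]
    - [[-1.8, 0.8, -0.3], [0, 0, 0], 0]
    - [[-1.8, 0.8, -0.3], [0, 0, 0], 20]
    - [[-1.8, 0.8, -0.3], [0, 0, 0], 26]
    - [[-1.8, 0.8, -0.3], [0, 0, 0], 36]

```text
time_s: 14.75
ee_pos: [0.545, -0.058, 0.1051]
eef_rot: [3.141, -0.109, 1.115]
force: [-0.5, -0.2, 0.5]
grip_width: 0.0292
```

```bash
python3 st.py
python3 - <<'E'
from g import *
from station import eyes
C=eyes.camera("top"); mt=cam(C)
for n,(y,x) in (("side",(150,240)),("top",(180,215))):
    f=eyes.camera(n)["frame"][:,:,::-1]; cv2.imwrite(f"pics/{n}9.png",f)
    cv2.imwrite(f"pics/{n}9c.png",cv2.resize(f[y:y+100,x:x+120],None,fx=6,fy=6,interpolation=cv2.INTER_CUBIC))
E
```

```text
t 14.75 F [-0.5 -0.2  0.5] M [-0.06  0.02  0.01] tip [ 0.522  -0.1048  0.051 ] phi 63.9 pitch 0.02 roll -0.03 w 0.0292 tcp [ 0.545  -0.058   0.1051] tau6 -0.01
```

View pics/side9c.png

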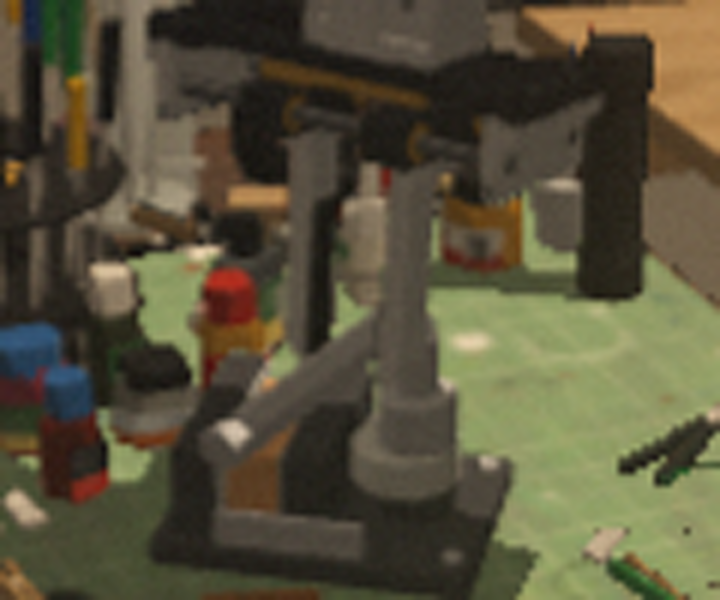

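jog_arm:
  moves:
    - [[0, 0, 0], [0, 0, 0], 36]
    - [[2.7, -1.2, 0], [0, 0, 0], 36]
    - [[5.5, -2.5, 0], [0, 0, 0], 36]
    - [[8.2, -3.7, 0], [0, 0, 0], 36]
    - [[9.1, -4.1, 0], [0, 0, 0], 36]

```text
time_s: 15.32
ee_pos: [0.5542, -0.0619, 0.105]
eef_rot: [-3.141, -0.109, 1.115]
force: [-3.4, 3.9, 2.7]
grip_width: 0.0359
```

```bash
python3 st.py
```

```text
t 15.3167 F [-3.4  3.9  2.7] M [0.67 0.73 0.11] tip [ 0.5312 -0.1087  0.0509] phi 63.9 pitch 0.04 roll 0.04 w 0.0359 tcp [ 0.5542 -0.0619  0.105 ] tau6 -0.0
```

jog_arm:
  moves:
    - [[0.9, -0.4, 0], [0, 0, 0], 36]
    - [[1.8, -0.8, 0], [0, 0, 0], 36]
    - [[1.8, -0.8, 0], [0, 0, 0], 36]

```text
time_s: 15.57
ee_pos: [0.5552, -0.0621, 0.1049]
eef_rot: [-3.139, -0.109, 1.115]
force: [-6.8, 4.3, 4.4]
grip_width: 0.0361
```

```bash
python3 st.py
```

```text
t 15.5667 F [-6.8  4.3  4.4] M [1.01 1.3  0.16] tip [ 0.5321 -0.1089  0.0507] phi 63.9 pitch 0.04 roll 0.13 w 0.0361 tcp [ 0.5552 -0.0621  0.1049] tau6 -0.0
```

jog_arm:
  moves:
    - [[0.9, -0.4, 0], [0, 0, 0], 36]
    - [[1.8, -0.8, 0], [0, 0, 0], 36]
    - [[2.7, -1.2, 0], [0, 0, 0], 36]
    - [[2.7, -1.2, 0], [0, 0, 0], 36]

```text
time_s: 15.9
ee_pos: [0.5575, -0.0629, 0.1047]
eef_rot: [-3.138, -0.109, 1.115]
force: [-8.6, 8.4, 4.9]
grip_width: 0.0362
```

```bash
python3 st.py
```

```text
t 15.9 F [-8.6  8.4  4.9] M [1.57 1.74 0.11] tip [ 0.5344 -0.1096  0.0506] phi 63.9 pitch 0.06 roll 0.21 w 0.0362 tcp [ 0.5575 -0.0629  0.1047] tau6 -0.12
```

Run:
```python
from g import *
from station import eyes
for n,(y,x) in (("side",(150,240)),("top",(180,215))):
    f=eyes.camera(n)["frame"][:,:,::-1]; cv2.imwrite(f"pics/{n}10.png",f)
out=[]
for k in (8,9,10):
    s=cv2.imread(f"pics/side{k}.png")[205:240,265:315]; t=cv2.imread(f"pics/top{k}.png")[200:235,220:270]
    out.append(np.hstack([cv2.resize(a,None,fx=8,fy=5.5,interpolation=cv2.INTER_CUBIC) for a in(s,t)]))
cv2.imwrite("pics/cmp.png",np.vstack(out))
```

```text
(no output)
```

View pics/cmp.png

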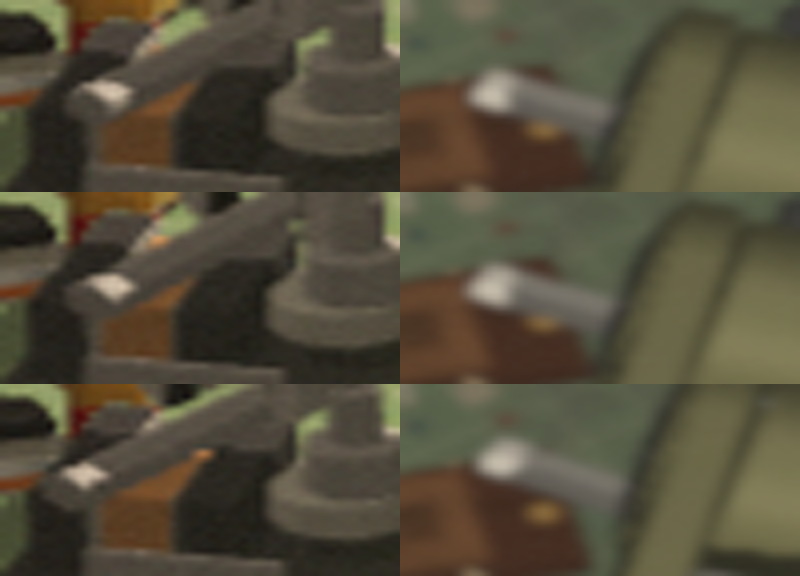

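jog_arm:
  moves:
    - [[0.9, -0.4, 0], [0, 0, 0], 36]
    - [[1.8, -0.8, 0], [0, 0, 0], 36]
    - [[2.7, -1.2, 0], [0, 0, 0], 36]
    - [[3.6, -1.6, 0], [0, 0, 0], 36]
    - [[3.6, -1.6, 0], [0, 0, 0], 36]

```text
time_s: 16.42
ee_pos: [0.561, -0.0642, 0.1046]
eef_rot: [-3.137, -0.109, 1.115]
force: [-9.0, 9.3, 4.4]
grip_width: 0.036
```

```bash
python3 st.py
```

```text
t 16.4167 F [-9.   9.3  4.4] M [1.89 1.82 0.05] tip [ 0.5378 -0.1109  0.0505] phi 63.9 pitch 0.07 roll 0.25 w 0.036 tcp [ 0.561  -0.0642  0.1046] tau6 -0.17
```

Run:
```python
from g import *
from station import eyes
C=eyes.camera("top"); mt=cam(C); ms=cam(eyes.camera("side"))
for n in ("side","top"):
    f=eyes.camera(n)["frame"][:,:,::-1]; cv2.imwrite(f"pics/{n}11.png",f)
    y,x=(170,255) if n=="side" else (175,215)
    cv2.imwrite(f"pics/{n}11c.png",cv2.resize(f[y:y+85,x:x+100],None,fx=7,fy=7,interpolation=cv2.INTER_CUBIC))
for ph in (70,66,62,58,54,50):
    a=np.radians(ph); P=np.array([.5215,-.104,.114])+.15*np.array([np.cos(a),np.sin(a),0]); print(ph,proj(mt,P).round(1),proj(ms,P).round(1))
```

```text
70 [227.9 219.9] [280.2 225.6]
66 [229.5 216. ] [276.3 224.5]
62 [231.3 212.2] [272.7 223.3]
58 [233.3 208.6] [269.2 222. ]
54 [235.7 205.2] [266.1 220.6]
50 [238.2 201.9] [263.2 219.1]
```

View pics/side11c.png

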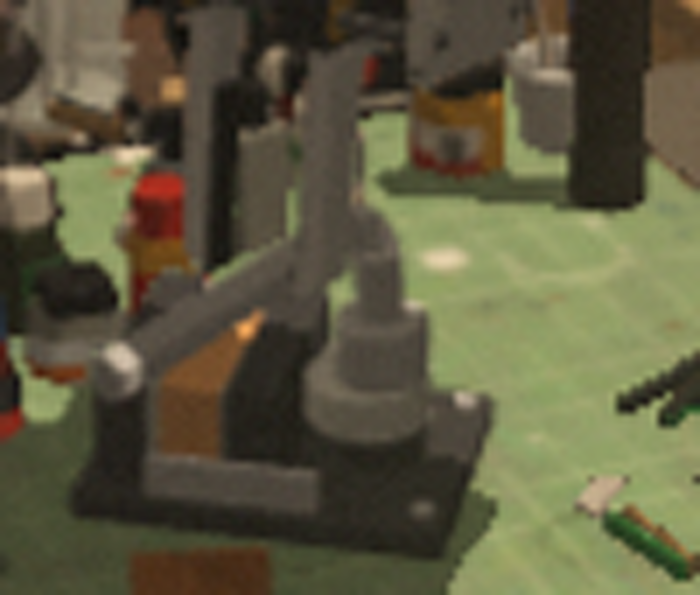

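View pics/top11c.png

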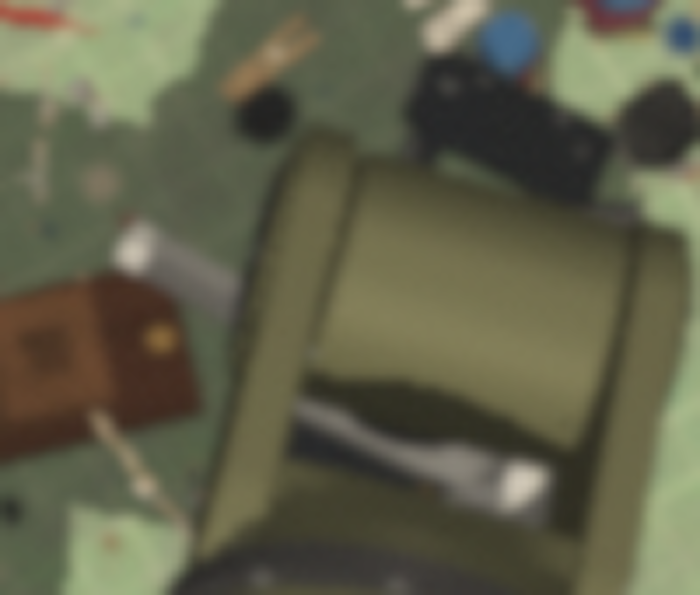

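jog_arm:
  moves:
    - [[-3, 1.3, 0], [0, 0, 0], 36]
    - [[-6, 2.7, 0], [0, 0, 0], 36]
    - [[-9, 4, 0], [0, 0, 0], 36]

```text
time_s: 16.87
ee_pos: [0.5532, -0.0616, 0.1051]
eef_rot: [3.141, -0.109, 1.115]
force: [-0.1, 0.2, 1.1]
grip_width: 0.036
```

```bash
python3 st.py;  python3 - <<'E'
from g import *
from station import eyes
for n in ("side","top"):
    f=eyes.camera(n)["frame"][:,:,::-1]; cv2.imwrite(f"pics/{n}12.png",f)
out=[]
for k in (10,11,12):
    s=cv2.imread(f"pics/side{k}.png")[205:240,265:315]; t=cv2.imread(f"pics/top{k}.png")[200:235,220:270]
    out.append(np.hstack([cv2.resize(a,None,fx=8,fy=5.5,interpolation=cv2.INTER_CUBIC) for a in(s,t)]))
cv2.imwrite("pics/cmp2.png",np.vstack(out))
E
```

```text
t 16.8667 F [-0.1  0.2  1.1] M [-0.07  0.02 -0.02] tip [ 0.5302 -0.1085  0.051 ] phi 63.9 pitch 0.03 roll -0.05 w 0.036 tcp [ 0.5532 -0.0616  0.1051] tau6 -0.01
```

View pics/cmp2.png

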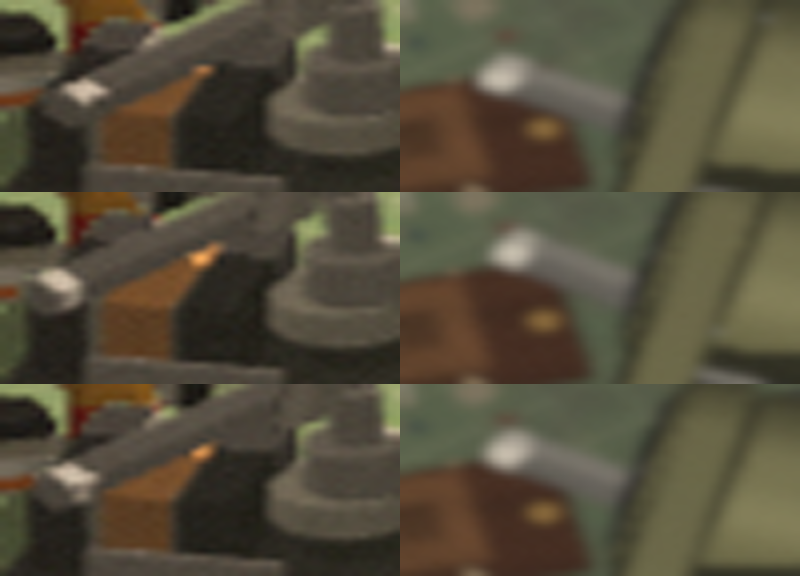

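jog_arm:
  moves:
    - [[0, 0, 0], [0, 0, 0], 50]
    - [[0, 0, 10], [0, 0, 0], 50]
    - [[0, 0, 30], [0, 0, 0], 50]
    - [[0, 0, 60], [0, 0, 0], 50]
    - [[0, 0, 100], [0, 0, 0], 50]

```text
time_s: 17.38
ee_pos: [0.5523, -0.0615, 0.2051]
eef_rot: [-3.139, -0.108, 1.114]
force: [-0.1, 0.1, -0.4]
grip_width: 0.0501
```

jog_arm:
  moves:
    - [[-40, 0, 10], [0, 0, 0], 50]
    - [[-80, 10, 10], [0, 0, 0], 50]
    - [[-115, 30, 10], [0, 0, 0], 50]
    - [[-150, 50, 10], [0, 0, 0], 50]
    - [[-180, 70, 10], [0, 0, 0], 50]

```text
time_s: 17.8
ee_pos: [0.3713, 0.0088, 0.2156]
eef_rot: [3.14, -0.109, 1.114]
force: [0.3, 0.5, 0.2]
grip_width: 0.0502
```

```bash
python3 st.py;  python3 - <<'E'
from g import *
from station import eyes
for n in ("side","top"):
    f=eyes.camera(n)["frame"][:,:,::-1]; cv2.imwrite(f"pics/{n}13.png",f)
    y,x=(170,250) if n=="side" else (185,215)
    cv2.imwrite(f"pics/{n}13c.png",cv2.resize(f[y:y+85,x:x+110],None,fx=7,fy=7,interpolation=cv2.INTER_CUBIC))
E
```

```text
t 17.8 F [0.3 0.5 0.2] M [-0.02 -0.04 -0.04] tip [ 0.3483 -0.038   0.1615] phi 63.8 pitch 0.05 roll -0.08 w 0.0502 tcp [0.3713 0.0088 0.2156] tau6 -1.26
```

View pics/top13c.png

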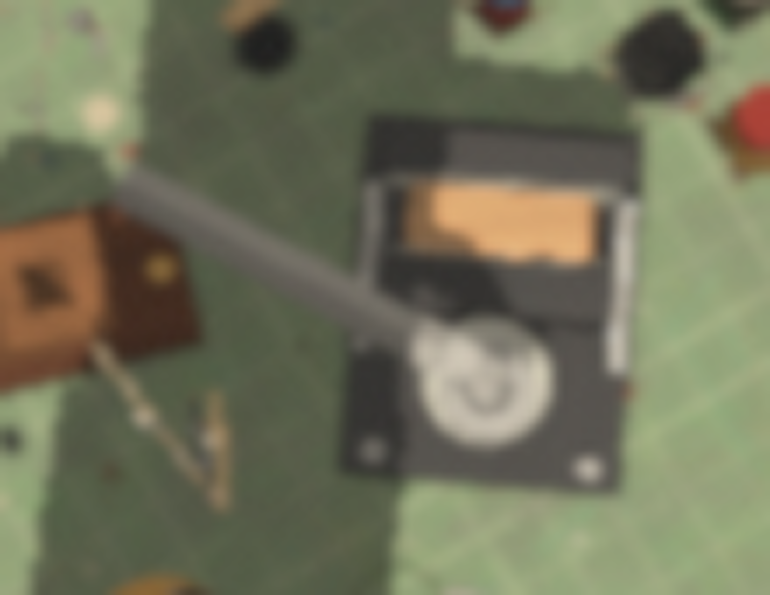

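View pics/side13c.png

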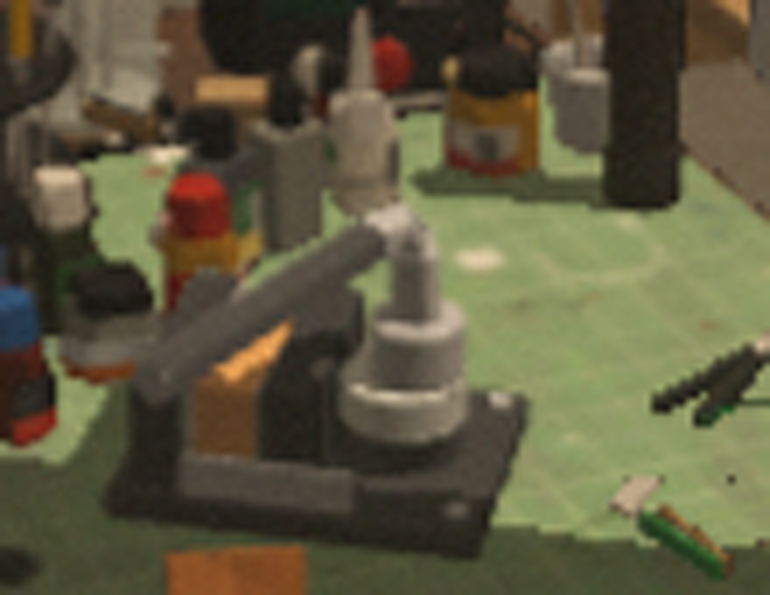

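Run:
```python
from g import *
from station import eyes
mt=cam(eyes.camera("top"))
def edges(fn,c,angs,rr=(6,13)):
    g=cv2.cvtColor(cv2.imread(fn),cv2.COLOR_BGR2GRAY).astype(np.float32); pts=[]
    for a in angs:
        a=np.radians(a); r=np.arange(*rr,.1); xs=(c[0]+r*np.cos(a)).astype(np.float32);ys=(c[1]+r*np.sin(a)).astype(np.float32)
        v=cv2.remap(g,xs[None],ys[None],cv2.INTER_CUBIC)[0]; d=np.gradient(cv2.GaussianBlur(v[None],(0,0),4)[0]); i=np.argmin(d); pts.append((xs[i],ys[i]))
    P=np.array(pts); s=least_squares(lambda q:np.hypot(P[:,0]-q[0],P[:,1]-q[1])-q[2],[*c,9],loss="soft_l1",f_scale=.2); return s.x,np.abs(s.fun).mean()
A=list(range(-40,171,6))
for fn,c in(("pics/top0.png",(282.3,240)),("pics/top1.png",(282.3,240)),("pics/top2.png",(282.3,240)),("pics/top3.png",(282.3,240)),("pics/top13.png",(284,239))):
    print(fn,edges(fn,c,A)[0].round(2), edges(fn,c,range(-10,140,6))[0].round(2),edges(fn,c,range(0,360,6))[0].round(2))
for h in(.03,.04,.05): print(h,proj(mt,[.522,-.104,h]).round(2), [np.degrees(np.arctan2(*(lambda d:(d[1],d[0]))(plane(mt,*q,h)-[.522,-.104,h]))).round(0) for q in((282.4,239.9),(284,239))],[(np.hypot(*(plane(mt,*q,h)-[.522,-.104,h])[:2])*1000).round(1) for q in((282.4,239.9),(284,239))])
```

```text
pics/top0.png [282.19 240.3    9.16] [282.32 240.6    8.92] [282.24 240.19   9.23]
pics/top1.png [282.21 240.61   8.99] [282.3  240.72   8.89] [282.07 240.55   9.06]
pics/top2.png [282.18 240.65   8.97] [282.26 240.69   8.91] [282.06 240.56   9.05]
pics/top3.png [282.19 240.65   8.98] [282.29 240.71   8.91] [282.07 240.56   9.06]
pics/top13.png [283.96 238.78   9.31] [283.81 238.54   9.53] [283.96 238.93   9.24]
0.03 [283.76 241.01] [np.float64(50.0), np.float64(-8.0)] [np.float64(4.7), np.float64(5.4)]
0.04 [283.84 240.83] [np.float64(56.0), np.float64(-6.0)] [np.float64(4.5), np.float64(4.9)]
0.05 [283.92 240.64] [np.float64(63.0), np.float64(-4.0)] [np.float64(4.4), np.float64(4.3)]
```

Run:
```python
import cv2,numpy as np
a=cv2.imread("pics/top0.png");b=cv2.imread("pics/top13.png")
cv2.imwrite("pics/both.png",np.vstack([cv2.resize(x[110:290,140:450],None,fx=2.5,fy=1.65) for x in(a,b)]))
```

```text
(no output)
```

View pics/both.png

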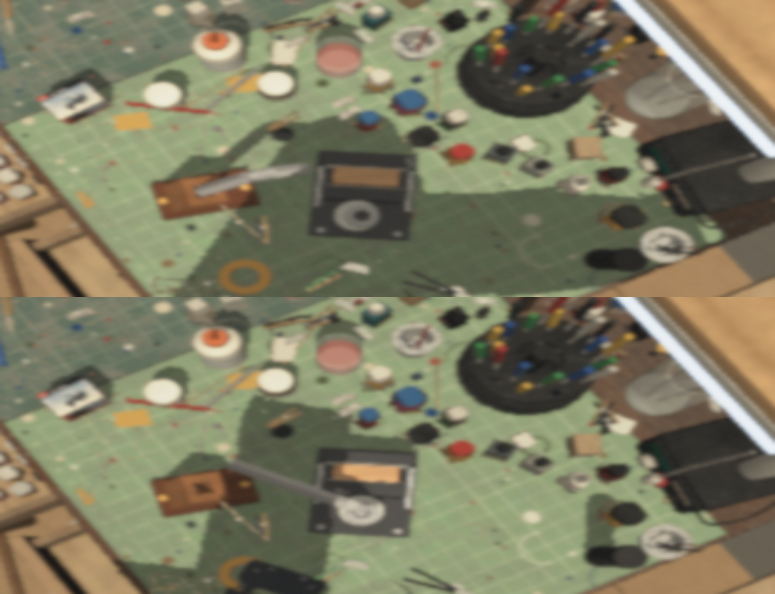

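View pics/side13.png

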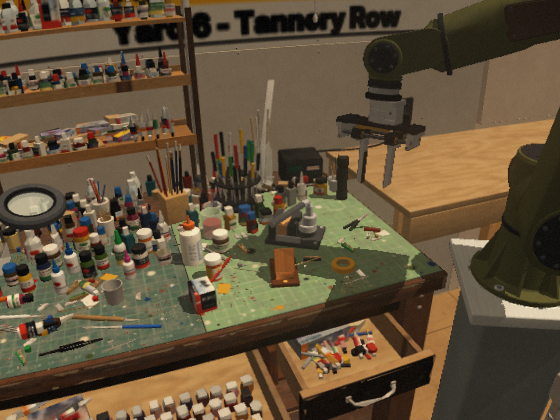

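Both views show the same thing. The key sits in the bolt, with its elbow near side pixel (307,202) and its free end near (271,224). The eccentric disc is at full throw towards the jaws, the bystanders are where they were, and the arm is clear.

Run:
```python
from station import ctrl
print(ctrl.get_obs()["time_s"], ctrl.hand_in())
```

```text
the job is handed in; nothing more can be done
17.95 None
```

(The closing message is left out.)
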